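# Box the last queen cage and close the lid

## Task

Take the yellow-capped queen cage off the leaning rest and stand it upright, yellow cap up, right down in the one empty slot of the transit box; lower it in rather than dropping it, since there is a live queen inside. Let go of it, then close the box's clear lid fully. Leave the blue-capped cages in their slots and do not push the bottle, dish or jar about.

Things in the scene. Friction and masses are not known exactly. Their poses are not given: they have to be found in the camera images.
- cage: The cage to box: flat wooden block 80 mm long, 36 wide, 16 thick, 35 g, round dark mesh windows, yellow cap (last 11 mm, same section). Origin: centre of the end face away from the cap; z along the length to the cap, y across the width, x through the thickness. At the start it leans 0.45 rad from vertical, cap end up; grip it across its width near the cap, tool slanted along it.
- rest: Fixed leaning rest: steel foot 85 (x) x 70 (y) x 8 mm; a back plate 24 mm wide (narrower than the cage) under the lower 48 mm of the cage; a 30 mm wide ledge under its lower end. Origin: centre of the foot's underside, z up. The cage's lower end is at x +18, y 0, 26 mm above the table; the cage leans up towards the rest's -x.
- box: Fixed box: grey tray 104 (x) x 176 (y) x 40 mm high; white insert inside, top 32 mm above the table, with 4 slots at x 0, y -57, -19, 19, 57 mm. Slot: 40.5 mm in x, 19 mm in y, down to the tray floor 4 mm above the table, long edges chamfered 3 mm. A cage stands with its width along box x, 45 mm proud of the rim. Origin: centre of underside, z up; lid hinge on +x rim.
- pad: Fixed green pad, 36 x 15 mm and 1.5 mm thick, on the floor of the one empty slot: it marks which slot is free, and the cage's end must rest on it. Origin: centre of its underside, 4 mm above the table; axes parallel to the box's.
- lid (a joint): Angle of the lid in rad: 0 is fully closed on the tray, about 1.57 is standing open, 1.95 is its stop. The hinge is stiff: the lid stays at any angle where it is left, and moving it takes about 1 to 3 N at the tab. Standing open, its tab reaches up to about 185 mm above the table: carry things over higher than that.
- lid_hinge (a point): Middle of the lid's hinge line, which runs along the box's y axis on its +x rim: box x +52 mm, y 0, 40 mm above the table. The lid is a clear plastic cover with blue edges, 104 (x) x 176 (y) x 52 mm deep, 160 g.
- lid_tab (a point): Grip point of the orange tab, a tongue 32 mm long, 20 wide (along the hinge line), 8 thick, straight out from the middle of the lid's front wall; this point is 22 mm out from that wall. Lid shut: 126 mm from the hinge line towards box -x and 30 mm above it; lid open: the tongue points up. Swings with the lid; can be pinched across its width from above.
- cage_a: A queen cage exactly like cage but with a blue cap, standing upright in one of the box's slots. Leave it there. Same origin and axes.
- cage_b: A queen cage exactly like cage but with a blue cap, standing upright in one of the box's slots. Leave it there. Same origin and axes.
- cage_c: A queen cage exactly like cage but with a blue cap, standing upright in one of the box's slots. Leave it there. Same origin and axes.
- dropper: Bystander: amber glass bottle with a red cap, 40 mm across, 85 mm tall. Origin: centre of its underside.
- dish: Bystander: clear closed dish 60 mm across, 14 mm tall. Origin: centre of its underside.
- jar: Bystander: glass jar with a white cap, 60 mm across, 75 mm tall. Origin: centre of its underside.

How it is judged:
On the way:
1. the yellow-capped cage stands in the empty slot, down on the green pad, upright, cap up, and let go, while the lid is still open (more than 1 rad) (horizontal distance between cage and pad below 0.006 m and z of cage in the frame of pad between -0.002 and 0.005 m and angle between cage's own z axis and vertical below 0.16 rad and angle between the y axis of cage and the x axis of box, either way round below 0.2 rad and linear speed of cage below 0.02 m/s and contact force between the fingers and cage below 0.05 N and value of joint lid above 1 rad), for 0.2 s.
At the end, for the whole second after the job is handed in: The yellow-capped cage stands in the green-pad slot, within 6 mm of the pad centre, at most 5 mm above its origin, upright within 0.16 rad, cap up, width along the slot (0.2 rad), released, still; blue-capped cages upright within 0.2 rad; lid shut (below 0.04 rad) (horizontal distance between cage and pad below 0.006 m and z of cage in the frame of pad between -0.002 and 0.005 m and angle between cage's own z axis and vertical below 0.16 rad and angle between the y axis of cage and the x axis of box, either way round below 0.2 rad and linear speed of cage below 0.02 m/s and contact force between the fingers and cage below 0.05 N and angle between each of cage_a, cage_b, cage_c's own z axis and vertical below 0.2 rad and value of joint lid below 0.04 rad); the robot touches nothing.
It fails at once if a blue-capped cage is lifted or pushed more than 12 mm from its place (distance of any of cage_a, cage_b, cage_c from where it was at the start of the episode above 0.012 m).
It fails at once if the bottle, dish or jar is shoved more than 30 mm (distance of any of dropper, dish, jar from where it was at the start of the episode above 0.03 m).
It fails at once if the yellow-capped cage is dropped (falls freely faster than 0.5 m/s, a fall of about 13 mm) (linear speed of cage above 0.5 m/s and contact force between the fingers and cage below 0.05 N).
It also fails if it takes over 64 s, if anything falls off the work surface, if the arm or the gripper's body presses on something with over 40 N, if the wrist force passes 120 N, or if a joint passes its speed limit or range.

## Robot

A 7-joint arm with a two-finger parallel gripper is mounted at the origin on the work surface. World frame = base frame: x ahead of the robot, y to its left, z up, the work surface at z = 0. Lengths are in m, angles in rad, forces in N, time in s.
With the tool pointing down it reaches from about 0.4 to 0.85 m from the base axis. Payload 4.5 kg.
Tool frame: the origin (TCP) lies between the finger pads; the fingertips stand r.tip_reach ahead of it and the grasp point (between the pads) lies 3 mm ahead of it (r.tip_reach is the distance from the TCP to the fingertips, in m); z points along the fingers, y is the line along which they close (so a half turn about z gives the same grasp; the last joint's range is limited). The gripper opens to 88 mm and grips with 3 to 60 N. Pads are 18 mm wide; open, the fingers measure 123 mm over their backs; the gripper's body (75 mm by 187 mm) begins 45 mm behind the grasp point.
Start: joints at [-1.244, 0.689, -0.195, 1.565, 0.157, 0.902, -0.215], TCP at [0.18, 0.598, 0.226] pointing down, gripper open.
Joint ranges: [-3.01, 3.01], [-0.46, 2.08], [-1.47, 1.51], [0.13, 2.56], [-1, 4.14], [0.04, 2.09], [-2.66, 2.66]. Speed limits (rad/s): [2.57, 2.57, 3.14, 3.14, 3.14, 3.14, 3.14].

## Interface

Orientations are given as a unit quaternion [x, y, z, w].
In Python, from plant import r gives the robot as it stands.
- The arm moves only by the tool step_arm, never from a script. Its argument "motion" is a list of rows, each an object with "dp": the shift along the tool's x, y, z in mm, a list of three; "twist": the turn, a rotation vector about the tool's x, y, z in rad, a list of three; "hand": the opening, from -1 (shut) to 1 (fully open). In form: [{"dp": [dx, dy, dz], "twist": [rx, ry, rz], "hand": hand}, ...]. A call has 1 to 5 rows; each row is the pose to reach, as a shift and turn from the pose commanded when the call began, along the tool's axes at that moment; what a row does not reach only later rows make up. A row lasts 1/8 s, in which the tool goes at most 62.5 mm and 10.7 degrees, less where a joint would pass 70% of its speed; a pose out of reach is approached as far as the arm can. A call with a gripper value outside its range is refused whole. The fingers move at their own pace and stop on an object; "force" is the grip in N (left out, the last holds). Time passes only in rows, so rows that repeat a pose let the fingers close. It gives the time, the measured TCP pose, the force, the opening and the grip force at its end, in the units of the state.
- r.get_state(): the state, without advancing time (a new reading comes with each control period).
- r.snapshot(name): name is "side" or "top" or "wrist"; returns a dict with "pixels" (480x640x3 uint8, red, green, blue), "depth" (480x640 float32, m along the optical axis (not along the pixel's ray), 0 where there is no reading), "fx", "fy", "cx", "cy" (pixels), "xyz" and "orientation" of the camera in the world; the wrist camera has in their place "mount" (4x4, takes a point from camera to tool coordinates, whose origin is the TCP and whose axes are the flange's). Camera axes: x right, y down, z forward; pixel columns grow to the right and rows downward; lengths in m; the calibration is good to about 2 mm. A picture is of the moment at which its call begins: read the wrist's pose just before it.
- r.finish_job(): hands the job in; it is judged then, once.
Trained networks look in the newest picture that a camera, given by its name, has taken for a name from the list of things; names that differ only in an ending like _2 or _b are one class to them, and where a whole thing is asked for, a point or a joint stands for the part that bears it (a point fixed in the world has none). Each returns a list of dicts, best first, with "score" (0 to 1); they miss things now and then, are a little off and sometimes report something else, mostly with a low value. They report only what shows in the picture. A call takes as long as a camera call.
- r.search_frame(camera, thing): "at" ([x, y, z] in m, in the coordinates of the camera as it stood for that picture, good to about 4 mm: the middle of the surface that is visible of it).
The state is a dict: "clock": time; "q": joint angles; "qd": joint speeds; "joint_torque": joint torques, N m; "tool_pos": TCP position; "eef_rot": TCP orientation; "contact_force": force on the tool from outside, world axes, zero at the start; "moment": the same for the moment, N m; "opening": opening from 0.0 (shut) to 1.0 (fully open); "finger_force": force on a finger pad.
Only numpy, scipy, OpenCV 4.12 (cv2) and the standard library are available. Lean on these libraries where they do the work, as an engineer would, in place of code of your own. Each camera call takes 0.05 s, during which the arm holds its last target. There are 200 camera calls.

## Working session

There is one attempt and no reset: what is moved stays moved. The work goes in short steps, Python scripts to look and compute and a tool call to move; the robot and the scene stay as the last step left them, time stands still between calls to the robot, and variables do not carry over. Pictures are saved under pics/ and viewed, at most 10 in all, crops included, and the job is handed in when it is done.

Besides the shell and the picture viewer there is one more tool, called after ">>>" as name(argument=value, ...), one argument or row to a line, values as JSON. step_arm: Moves the arm, as the interface text tells. Its arguments: {"type":"object","properties":{"motion":{"type":"array"},"force":{"type":"number"}},"required":["motion"]}

```bash
mkdir -p pics
cat > h.py <<'E'
import numpy as np, cv2
from scipy.spatial.transform import Rotation as R
from plant import r
def campose(s,st=None):
    if 'mount' in s:
        T=np.eye(4);T[:3,:3]=R.from_quat(st['eef_rot']).as_matrix();T[:3,3]=st['tool_pos']
        return T@np.array(s['mount'])
    T=np.eye(4);o=np.array(s['orientation'])
    T[:3,:3]=o if o.shape==(3,3) else R.from_quat(o).as_matrix();T[:3,3]=s['xyz'];return T
def cloud(s,T):
    d=s['depth'];v,u=np.mgrid[:480,:640]
    P=np.stack([(u-s['cx'])/s['fx']*d,(v-s['cy'])/s['fy']*d,d],-1)
    W=P@T[:3,:3].T+T[:3,3];W[d==0]=np.nan;return W
def snap(n,save=None):
    st=r.get_state();s=r.snapshot(n);T=campose(s,st)
    if save:cv2.imwrite('pics/'+save,s['pixels'][:,:,::-1])
    return s,T,cloud(s,T)
def find(n,T,thing,k=3):
    return [(round(x['score'],2),np.round(T[:3,:3]@np.array(x['at'])+T[:3,3],4)) for x in r.search_frame(n,thing)[:k]]
def togo(pos,rot=None):
    st=r.get_state();M=R.from_quat(st['eef_rot'])
    print('dp',np.round(1000*M.inv().apply(np.array(pos)-st['tool_pos']),1),end=' ')
    if rot is not None: print('twist',np.round((M.inv()*rot).as_rotvec(),3))
E
python3 - <<'E'
from h import *
print(r.tip_reach,r.get_state())
for n in('top','side'):
    s,T,W=snap(n,n+'1.png');print(n,T.round(3).tolist())
    for t in['cage','rest','box','pad','lid','lid_tab','dropper','dish','jar']:
        print(t,find(n,T,t,4))
    np.savez(n,W=W,rgb=s['pixels'])
E
```

```text
0.022 {'clock': 0.0, 'q': array([-1.24421335,  0.68998125, -0.19452941,  1.56635983,  0.15729798,
        0.90248283, -0.21511621]), 'qd': array([ 1.52362843e-04,  6.15962792e-04,  1.93751009e-03, -1.39680498e-03,
        1.46851416e-03, -3.41823571e-04,  2.55980065e-05]), 'joint_torque': array([-5.13324824e-05, -5.27548492e+01, -1.26672048e+00, -1.53424448e+01,
       -5.26881649e-02,  6.74277529e-03,  1.65935612e-04]), 'tool_pos': array([0.18023521, 0.59775645, 0.22470793]), 'eef_rot': array([ 1.45829151e-01,  9.89309362e-01, -9.16412401e-04, -7.38935763e-05]), 'contact_force': array([0.70686003, 0.71343058, 0.20550189]), 'moment': array([0.02218661, 0.00277776, 0.02337245]), 'finger_force': 0.0, 'opening': 1.0037031601136228}
top [[-0.028, -0.994, 0.108, 0.44], [-1.0, 0.026, -0.015, 0.113], [0.012, -0.109, -0.994, 1.069], [0.0, 0.0, 0.0, 1.0]]
cage [(0.89, array([0.5405, 0.226 , 0.0805])), (0.79, array([ 0.5075, -0.1598,  0.0824])), (0.65, array([ 0.5132, -0.2005,  0.0833])), (0.52, array([ 0.5152, -0.234 ,  0.0785]))]
rest [(0.9, array([0.5298, 0.2161, 0.0067])), (0.44, array([0.
[... 491 characters left out ...]
4, -0.781, 0.849], [0.0, 0.0, 0.0, 1.0]]
cage [(0.87, array([0.5351, 0.2183, 0.0734])), (0.72, array([ 0.5099, -0.2023,  0.0723])), (0.59, array([ 0.4989, -0.1693,  0.0699])), (0.58, array([ 0.5165, -0.2491,  0.0711]))]
rest [(0.67, array([0.5298, 0.2249, 0.0082]))]
box [(0.74, array([ 0.5723, -0.2206,  0.0389])), (0.26, array([ 0.5285, -0.2689,  0.0044]))]
pad [(0.68, array([ 0.5094, -0.2055,  0.0722])), (0.23, array([ 0.5892, -0.2133,  0.1437]))]
lid [(0.94, array([ 0.5931, -0.2138,  0.1414]))]
lid_tab [(0.58, array([ 0.5936, -0.211 ,  0.1414]))]
dropper [(0.95, array([ 0.4337, -0.0033,  0.0555]))]
dish [(0.96, array([0.6531, 0.0157, 0.0112]))]
jar [(0.59, array([0.4997, 0.4605, 0.0492]))]
```

View pics/top1.png

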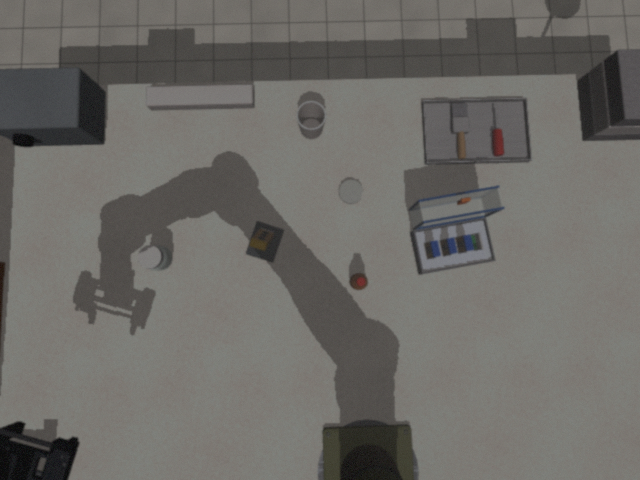

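View pics/side1.png

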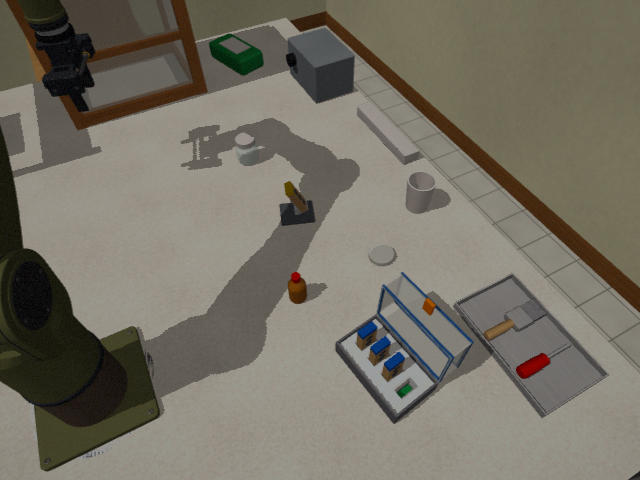

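The top view shows the rest and leaning cage at about (265,240), with the box at about (452,245) and its lid standing open. In the side view the green pad is in the slot at (405,390), which is the world -y end. Next I get coarse poses by fitting the point clouds.

Run:
```python
from h import *
def rect(P,n):
    c,sz,a=cv2.minAreaRect((P[:,:2]*1000).astype(np.float32));print(n,len(P),np.round(c,1),np.round(sz,1),round(a,1))
for n in('top','side'):
    d=np.load(n+'.npz');W=d['W'];rgb=d['rgb'];hsv=cv2.cvtColor(rgb,cv2.COLOR_RGB2HSV)
    x,y,z=W[...,0],W[...,1],W[...,2]
    reg=(abs(x-.53)<.08)&(abs(y-.217)<.08)
    m=reg&(z>.004)&(z<.013);rect(W[m],n+' foot')
    yel=reg&(z>.03)&(hsv[...,0]>15)&(hsv[...,0]<33)&(hsv[...,1]>170);P=W[yel];print('yel',len(P),P.mean(0).round(4),P.min(0).round(4),P.max(0).round(4))
    reg=(abs(x-.54)<.12)&(abs(y+.21)<.13)
    m=reg&(z>.02)&(z<.045);rect(W[m],n+' tray')
    bl=reg&(z>.06)&(z<.10)&(hsv[...,0]>105)&(hsv[...,0]<125)&(hsv[...,1]>150)
    k,L,st,c=cv2.connectedComponentsWithStats(bl.astype(np.uint8))
    for i in range(1,k):
        if st[i,4]>15: print('blue',st[i,4],W[L==i].mean(0).round(4),c[i].round())
    g=reg&(hsv[...,0]>45)&(hsv[...,0]<85)&(hsv[...,1]>120)
    if g.any(): print('green',g.sum(),W[g].mean(0).round(4))
```

```text
top foot 704 [531.2 216.8] [158.9 158. ] 0.6<stdin>:9: RuntimeWarning: Mean of empty slice.
  ret = um.true_divide(
Traceback (most recent call last):
ValueError: zero-size array to reduction operation minimum which has no identity
```

Run:
```python
from h import *
st=r.get_state();s=r.snapshot('wrist');print(np.round(s['mount'],3).tolist(),s['fx'],s['cx'],s['cy'])
M=R.from_quat(st['eef_rot']);print(M.as_matrix().round(3).tolist())
m=np.array(s['mount'])
# want camera axis point to hit rest cage top with current orientation, height tcp .3
for tgt in([.53,.217,.04],):
    # optical ray in tool
    d=m[:3,2];o=m[:3,3];dw=M.apply(d);ow=M.apply(o)
    for h in(.24,.3):
        t=(tgt[2]-(h+ow[2]))/dw[2];p=np.array(tgt)-ow-t*dw;print(h,t,p.round(3))
        togo([p[0],p[1],h]);print()
```

```text
[[-0.0, -0.952, -0.305, 0.079], [1.0, -0.0, 0.0, 0.001], [-0.0, -0.305, 0.952, -0.158], [0.0, 0.0, 0.0, 1.0]] 428.4850745700401 317.6075961899557 240.7922128722242
[[-0.957, 0.289, 0.0], [0.289, 0.957, 0.0], [-0.0, 0.0, -1.0]]
0.24 0.37619737495570527 [0.495 0.226 0.24 ]
dp [-409.  -265.4  -14.5] 
0.3 0.43919851170018087 [0.477 0.232 0.3  ]
dp [-389.7 -265.4  -74.5]
```

>>> step_arm(
  motion=[
    {"dp": [-50,-33,-10],"twist": [0,0,0],"hand": 1},
    {"dp": [-100,-66,-20],"twist": [0,0,0],"hand": 1},
    {"dp": [-150,-99,-30],"twist": [0,0,0],"hand": 1},
    {"dp": [-200,-132,-40],"twist": [0,0,0],"hand": 1},
    {"dp": [-250,-165,-40],"twist": [0,0,0],"hand": 1},
  ],
)

```text
clock: 1.68
tool_pos: [0.3737, 0.3673, 0.2665]
eef_rot: [0.146, 0.989, 0.001, 0.001]
contact_force: [0.8, 0.6, -0.3]
opening: 1.0
finger_force: 0.0
```

>>> step_arm(
  motion=[
    {"dp": [-50,-33,0],"twist": [0,0,0],"hand": 1},
    {"dp": [-100,-66,0],"twist": [0,0,0],"hand": 1},
    {"dp": [-150,-99,0],"twist": [0,0,0],"hand": 1},
    {"dp": [-155,-100,0],"twist": [0,0,0],"hand": 1},
    {"dp": [-155,-100,0],"twist": [0,0,0],"hand": 1},
  ],
)

```text
clock: 2.3
tool_pos: [0.4915, 0.2283, 0.2655]
eef_rot: [0.146, 0.989, 0.0, -0.0]
contact_force: [-0.4, 0.9, -0.4]
opening: 0.997
finger_force: 0.0
```

Run:
```python
from h import *
st=r.get_state();print(st['tool_pos'],st['clock'],np.abs(st['qd']).max())
s,T,W=snap('wrist','w1.png');np.savez('w1',W=W,rgb=s['pixels'],T=T)
for t in['cage','rest']:print(t,find('wrist',T,t))
```

```text
[0.4914598  0.22832203 0.26551828] 2.3 0.036810323256386134
cage [(0.67, array([0.5244, 0.2303, 0.0963]))]
rest [(0.91, array([0.5259, 0.2311, 0.0077]))]
```

View pics/w1.png

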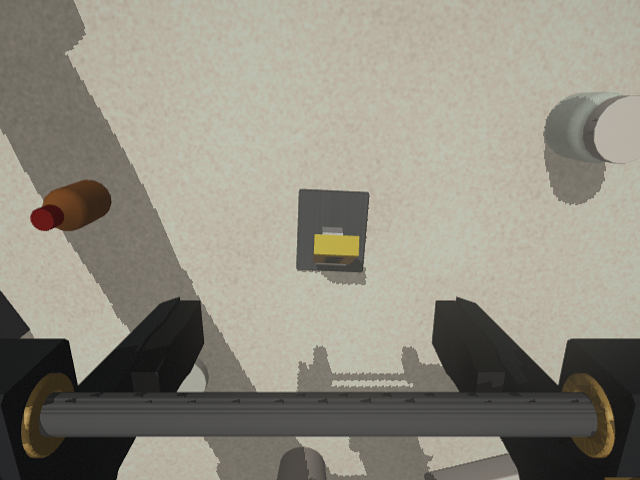

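The wrist view shows the foot at (333,231) and the yellow cap at (336,245), leaning toward image-down. The width is nearly along the tool's y. Next I fit the poses.

```bash
cat >> h.py <<'E'
def rect(P,n):
    c,sz,a=cv2.minAreaRect((P[:,:2]*1000).astype(np.float32));print(n,len(P),np.round(c,1),np.round(sz,1),round(a,1))
def hsvof(rgb): return cv2.cvtColor(rgb,cv2.COLOR_RGB2HSV).astype(int)
E
python3 - <<'E'
from h import *
d=np.load('w1.npz');W=d['W'];rgb=d['rgb'];h=hsvof(rgb);u=np.s_[180:290,285:385]
Z=W[...,2];v=rgb.max(-1)
m=np.zeros((480,640),bool);m[u]=True
foot=m&(v<110)&(abs(Z-.008)<.006);foot=cv2.morphologyEx(foot.astype(np.uint8),cv2.MORPH_OPEN,np.ones((3,3)))>0
rect(W[foot],'foot');print(np.median(Z[foot]))
yel=m&(h[...,0]>15)&(h[...,0]<35)&(h[...,1]>120)
k,L,st,c=cv2.connectedComponentsWithStats(yel.astype(np.uint8));print(st)
i=1+st[1:,4].argmax();P=W[L==i];rect(P,'cap');print(np.nanmin(P,0),np.nanmax(P,0),P.mean(0))
print(h[240,336],h[255,336])
pm=P.mean(0);_,_,V=np.linalg.svd(P-pm,full_matrices=False);print('axes',V.round(3))
x=P@V[0];print('len',np.ptp(np.percentile(x,[.5,99.5])))
# table z check
print(np.nanmedian(Z[100:150,300:400]))
E
```

```text
foot 4017 [539.3 229.9] [69.8 85.8] 70.5
0.0069383605288217964
[[     0      0    640    480 306273]
 [   314    234     45     23    927]]
cap 927 [525.4 234.8] [34.8 18.6] 69.8
[0.51113544 0.21566181 0.09086943] [0.53884612 0.25411167 0.10188372] [nan nan nan]
[ 25 157 188] [ 23 144 122]Traceback (most recent call last):
  File "<stdin>", line 11, in <module>
    u, s, vh = gufunc(a, signature=signature)
               ~~~~~~^^^^^^^^^^^^^^^^^^^^^^^^
    raise LinAlgError("SVD did not converge")
numpy.linalg.LinAlgError: SVD did not converge
```

The foot measures 85.8 x 69.8 mm, with the cap where the model says it should be (98 mm up, yaw -19.5°), so the rest pose is good. Before grasping I look at the box from close by, because clearance to the open lid decides how to grip.

>>> step_arm(
  motion=[
    {"dp": [-12,-50,-15],"twist": [0,0,0],"hand": 1},
    {"dp": [-26,-100,-30],"twist": [0,0,0],"hand": 1},
    {"dp": [-39,-150,-45],"twist": [0,0,0],"hand": 1},
    {"dp": [-52,-200,-60],"twist": [0,0,0],"hand": 1},
    {"dp": [-65,-250,-65],"twist": [0,0,0],"hand": 1},
  ],
)

```text
clock: 3.08
tool_pos: [0.4819, -0.0301, 0.3316]
eef_rot: [0.144, 0.99, 0.0, 0.001]
contact_force: [-0.8, -0.7, 0.0]
opening: 0.998
finger_force: 0.0
```

>>> step_arm(
  motion=[
    {"dp": [-13,-50,0],"twist": [0,0,0],"hand": 1},
    {"dp": [-26,-100,0],"twist": [0,0,0],"hand": 1},
    {"dp": [-40,-155,0],"twist": [0,0,0],"hand": 1},
    {"dp": [-40,-155,0],"twist": [0,0,0],"hand": 1},
    {"dp": [-40,-155,0],"twist": [0,0,0],"hand": 1},
  ],
)

```text
clock: 3.7
tool_pos: [0.4757, -0.1882, 0.3305]
eef_rot: [0.145, 0.99, 0.001, -0.0]
contact_force: [-0.6, 0.6, -0.5]
opening: 0.999
finger_force: 0.0
```

Run:
```python
from h import *
st=r.get_state();print(st['tool_pos'],st['clock'],np.abs(st['qd']).max())
s,T,W=snap('wrist','w2.png');np.savez('w2',W=W,rgb=s['pixels'],T=T)
for t in['cage','box','pad','lid','lid_tab']:print(t,find('wrist',T,t,4))
# gripper shape in tool frame from depth
m=np.array(s['mount']);G=cloud(s,m)
g=(s['depth']>0)&(s['depth']<.2)
P=G[g]
for a in np.arange(-.16,.03,.01):
    q=P[abs(P[:,2]-a)<.005]
    if len(q)>20: print('z%.2f'%a,len(q),'x',q[:,0].min().round(3),q[:,0].max().round(3),'y',q[:,1].min().round(3),q[:,1].max().round(3))
```

```text
[ 0.47567952 -0.18816414  0.33046276] 3.7 0.019832419347374796
cage [(0.97, array([ 0.5141, -0.2359,  0.0825])), (0.94, array([ 0.4985, -0.1655,  0.0848])), (0.75, array([ 0.5071, -0.2035,  0.0851]))]
box [(0.57, array([ 0.5705, -0.2062,  0.0403]))]
pad [(0.6, array([ 0.5258, -0.2773,  0.0074]))]
lid [(0.57, array([ 0.5913, -0.2081,  0.1422])), (0.37, array([ 0.5188, -0.2358,  0.0811]))]
lid_tab [(0.74, array([ 0.5902, -0.2051,  0.1399])), (0.6, array([ 0.5702, -0.2072,  0.0414]))]
z-0.10 7729 x 0.012 0.035 y -0.054 0.057
z-0.09 32854 x 0.001 0.035 y -0.061 0.064
z-0.08 5152 x -0.01 0.035 y -0.064 0.066
z-0.07 1957 x -0.013 0.011 y -0.06 0.062
z-0.06 3796 x -0.012 0.011 y -0.061 0.063
z-0.05 2822 x -0.007 0.011 y -0.06 0.062
z-0.04 2924 x -0.01 0.011 y -0.059 0.061
z-0.03 2507 x -0.01 0.011 y -0.058 0.06
z-0.02 1820 x -0.01 0.011 y -0.057 0.06
z-0.01 405 x -0.009 0.011 y -0.054 0.056
```

View pics/w2.png

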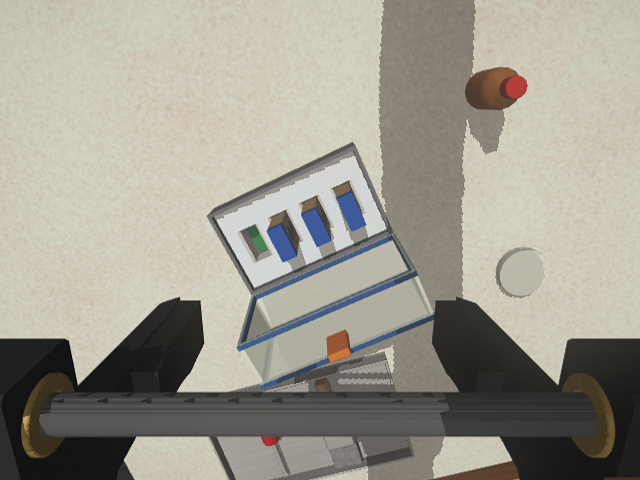

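The box shows at (300,220), with the green pad in the slot at (256,240), three blue cages beside it, and the lid open with its orange tab at (339,345). Next I fit the tray, pad, lid angle and gripper shape.

Run:
```python
from h import *
d=np.load('w2.npz');W=d['W'];rgb=d['rgb'];T=d['T'];h=hsvof(rgb);Z=W[...,2]
vv,uu=np.mgrid[:480,:640]
reg=(uu>200)&(uu<440)&(vv>135)&(vv<390)
H,S,V=h[...,0],h[...,1],h[...,2]
def cc(m,mn=15):
    k,L,st,c=cv2.connectedComponentsWithStats(m.astype(np.uint8))
    return [(L==i,st[i],c[i]) for i in range(1,k) if st[i,4]>=mn]
for m,st,c in cc(reg&(H>105)&(H<125)&(S>120)):
    P=W[m];P=P[~np.isnan(P[:,0])];print('blue',st[4],c.round(),P.mean(0).round(4),P.min(0).round(4),P.max(0).round(4))
    t=P[P[:,2]>.082]
    if st[4]<900 and len(t)>10:rect(t,' top')
for m,st,c in cc(reg&(H>40)&(H<85)&(S>90)): 
    P=W[m];P=P[~np.isnan(P[:,0])];rect(P,'green');print(np.median(P[:,2]),P.mean(0))
for m,st,c in cc(reg&(H>5)&(H<16)&(S>180)): 
    P=W[m];P=P[~np.isnan(P[:,0])];print('orange',st[4],c.round(),P.mean(0).round(4),P.min(0).round(4),P.max(0).round(4))
ins=reg&(S<30)&(V>150)&(abs(Z-.032)<.006)
ins=cv2.morphologyEx(ins.astype(np.uint8),cv2.MORPH_OPEN,np.ones((3,3)))>0
P=W[ins];rect(P,'insert');print(np.median(P[:,2]))
tr=reg&(abs(Z-.038)<.006);tr=cv2.morphologyEx(tr.astype(np.uint8),cv2.MORPH_OPEN,np.ones((2,2)))>0
rect(W[tr],'tray');rect(W[tr&(Z>.036)],'rim')
dd=np.linalg.inv(T)
for p in[(420,20),(350,10),(380,40),(465,60),(420,620),(345,620)]:
    w=W[p];print(p,(R.from_quat([0,0,0,1]).as_matrix()@ (dd[:3,:3]@w+dd[:3,3])).round(3))
```

```text
blue 578 [351. 211.] [ 0.5053 -0.1617  0.083 ] [ 0.487  -0.1716  0.0773] [ 0.5241 -0.1518  0.0853]
 top 507 [ 505.6 -161.6] [36.2 15.6] 9.0
blue 562 [316. 227.] [ 0.511  -0.1989  0.0829] [ 0.4929 -0.2087  0.0774] [ 0.5299 -0.1889  0.0862]
 top 495 [ 511.3 -199. ] [36.  15.4] 8.6
blue 551 [281. 243.] [ 0.5165 -0.2365  0.0829] [ 0.4984 -0.2467  0.0777] [ 0.5358 -0.2264  0.0856]
 top 485 [ 517.1 -236.6] [35.9 15.9] 8.9
blue 462 [323. 268.] [ 0.5691 -0.2097  0.0433] [ 0.5554 -0.292   0.0408] [ 0.5832 -0.1311  0.0458]
blue 645 [317. 315.] [ 0.5736 -0.2176  0.1433] [ 0.5608 -0.2958  0.1413] [ 0.5873 -0.1428  0.1454]
 top 642 [ 573.7 -219.3] [  5.  154.8] 8.6
blue 168 [374. 341.] [ 0.6144 -0.1739  0.1419] [ 0.6099 -0.1954  0.1399] [ 0.6193 -0.1528  0.1438]
 top 167 [ 614.4 -174.2] [ 4.4 43.2] 7.8
blue 48 [322. 362.] [ 0.6225 -0.2265  0.1418] [ 0.6197 -0.2328  0.1404] [ 0.6255 -0.2204  0.1435]
 top 48 [ 622.7 -226.8] [ 4.4 12.5] 12.8
blue 57 [269. 384.] [ 0.6308 -0.2813  0.1418] [ 0.628  -0.2898  0.1396] [ 0.6337 -0.2725  0.1434]
 top 57 [ 630.8 -281.1] [ 4.3 17.6] 6.8
green 166 [ 525.3 -276.1] [31.5 10.3] 10.6
0.004448954738139582 [ 0.52767883 -0.27544111  0.00435201]
orange 109 [339. 356.] [ 0.5996 -0.205   0.1739] [ 0.5948 -0.2143  0.1715] [ 0.6031 -0.1954  0.1754]
insert 7878 [ 515.5 -218.5] [ 94.7 167.6] 8.7
0.030925331028087588
tray 8286 [ 538.4 -215.4] [151.2 173.4] 8.7
rim 7813 [ 538.7 -214.2] [152.5 176.2] 8.8
(420, 20) [-0.052  0.031  0.075]
(350, 10) [-0.059  0.021  0.082]
(380, 40) [-0.052  0.026  0.08 ]
(465, 60) [-0.051  0.044  0.085]
(420, 620) [0.051 0.03  0.072]
(345, 620) [0.059 0.02  0.084]
```

All three cages agree on a box centre of (0.5145,-0.218) and yaw 0.153; the pad is therefore at about (0.523,-0.274), and the lid is at about 1.63 rad. The gripper body may hit the open lid during insertion, so I measure its real shape with the fixed cameras.

Run:
```python
from h import *
st=r.get_state();Rt=R.from_quat(st['eef_rot'])
for n in('side','top'):
    s,T,W=snap(n,n+'2.png');P=Rt.inv().apply((W.reshape(-1,3)-st['tool_pos']));P=P[~np.isnan(P[:,0])]
    P=P[(abs(P[:,0])<.06)&(abs(P[:,1])<.13)&(P[:,2]>-.2)&(P[:,2]<.03)]
    for a in np.arange(-.15,.03,.01):
        q=P[abs(P[:,2]-a)<.005]
        if len(q)>3:print(n,'z%.2f'%a,len(q),'x',np.percentile(q[:,0],[2,98]).round(3),'y',np.percentile(q[:,1],[0,2,98,100]).round(3))
    if n=='side':
        o=np.array(st['tool_pos']);c=T[:3,:3].T@(o-T[:3,3]);u=int(c[0]/c[2]*s['fx']+s['cx']);v=int(c[1]/c[2]*s['fy']+s['cy']);print(u,v)
        cr=s['pixels'][max(0,v-150):v+60,max(0,u-120):u+120,::-1];cv2.imwrite('pics/grip.png',cv2.resize(cr,None,fx=3,fy=2.8)[:600,:800])
```

```text
side z-0.15 209 x [-0.019  0.02 ] y [-0.041 -0.041 -0.037 -0.034]
side z-0.14 216 x [-0.019  0.02 ] y [-0.042 -0.041 -0.03  -0.026]
side z-0.13 273 x [-0.02   0.022] y [-0.042 -0.041 -0.02  -0.016]
side z-0.12 2371 x [-0.031  0.033] y [-0.095 -0.093  0.087  0.093]
side z-0.11 454 x [-0.031  0.034] y [-0.094 -0.094  0.082  0.089]
side z-0.10 432 x [-0.03   0.034] y [-0.092 -0.092  0.079  0.089]
side z-0.09 627 x [-0.027  0.034] y [-0.086 -0.086  0.071  0.082]
side z-0.08 247 x [-0.032  0.034] y [-0.086 -0.086  0.078  0.083]
side z-0.03 18 x [-0.009  0.01 ] y [-0.059 -0.059 -0.058 -0.058]
side z-0.02 48 x [-0.009  0.011] y [-0.059 -0.058  0.046  0.053]
369 272
top z-0.14 15 x [0.016 0.023] y [0.012 0.013 0.018 0.018]
top z-0.13 29 x [0.014 0.023] y [0.007 0.008 0.017 0.017]
top z-0.12 1787 x [-0.032  0.033] y [-0.091 -0.084  0.093  0.094]
top z-0.11 203 x [-0.029  0.034] y [-0.092 -0.086  0.093  0.094]
top z-0.10 369 x [-0.032  0.034] y [-0.092 -0.079  0.091  0.092]
top z-0.09 228 x [-0.02   0.034] y [-0.083 -0.079  0.078  0.085]
top z-0.08 47 x [-0.029  0.034] y [-0.084 -0.082  0.085  0.085]
```

View pics/grip.png

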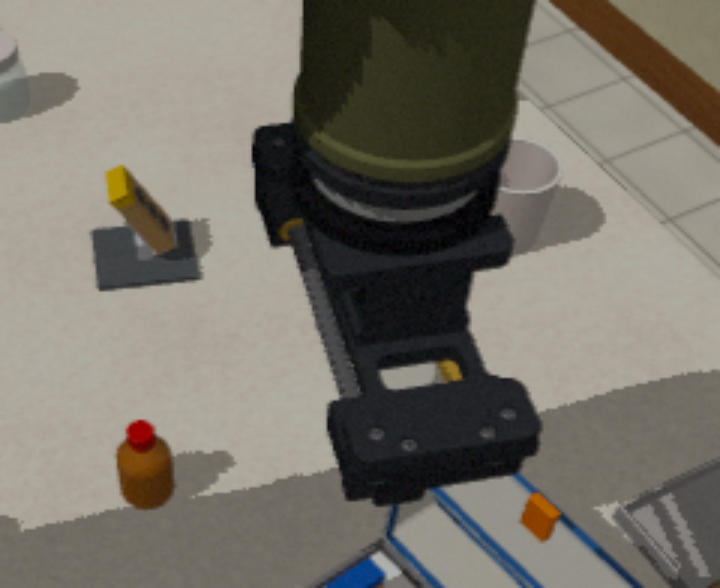

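Visually the wide body blocks begin about 75 mm behind the TCP, and only the slim fingers lie ahead of that. To be safe on clearance, I first push the lid further open, toward its stop, with closed fingertips from the inside.

>>> step_arm(
  motion=[
    {"dp": [-40,-5,20],"twist": [0,0,0],"hand": -1},
    {"dp": [-65,-8,60],"twist": [0,0,0],"hand": -1},
    {"dp": [-65,-8,110],"twist": [0,0,0],"hand": -1},
    {"dp": [-65,-8,155],"twist": [0,0,0],"hand": -1},
    {"dp": [-65,-8,188],"twist": [0,0,0],"hand": -1},
  ],
  force=10,
)

```text
clock: 4.72
tool_pos: [0.5346, -0.2163, 0.1404]
eef_rot: [0.146, 0.989, 0.0, -0.001]
contact_force: [0.6, -0.1, 0.1]
opening: 0.459
finger_force: 0.0
```

>>> step_arm(
  motion=[
    {"dp": [0,0,0],"twist": [0,0,0],"hand": -1},
    {"dp": [-4,2,0],"twist": [0,0,0],"hand": -1},
    {"dp": [-10,5,0],"twist": [0,0,0],"hand": -1},
    {"dp": [-18,8,0],"twist": [0,0,0],"hand": -1},
  ],
)

```text
clock: 5.22
tool_pos: [0.5562, -0.2143, 0.1438]
eef_rot: [0.146, 0.989, -0.0, 0.001]
contact_force: [-0.0, -0.3, -0.1]
opening: 0.011
finger_force: 0.0
```

>>> step_arm(
  motion=[
    {"dp": [-5,2,0],"twist": [0,0,0],"hand": -1},
    {"dp": [-9,4,0],"twist": [0,0,0],"hand": -1},
    {"dp": [-14,7,0],"twist": [0,0,0],"hand": -1},
    {"dp": [-18,9,0],"twist": [0,0,0],"hand": -1},
    {"dp": [-22,11,0],"twist": [0,0,0],"hand": -1},
  ],
)

```text
clock: 5.85
tool_pos: [0.5792, -0.2099, 0.1424]
eef_rot: [0.146, 0.989, 0.0, -0.0]
contact_force: [-0.5, -1.1, 0.5]
opening: 0.005
finger_force: 0.0
```

>>> step_arm(
  motion=[
    {"dp": [-4,2,0],"twist": [0,0,0],"hand": -1},
    {"dp": [-7,3,0],"twist": [0,0,0],"hand": -1},
    {"dp": [-7,3,0],"twist": [0,0,0],"hand": -1},
  ],
)

```text
clock: 6.22
tool_pos: [0.5865, -0.2091, 0.1423]
eef_rot: [0.146, 0.989, 0.0, -0.0]
contact_force: [-0.9, -0.4, -1.1]
opening: 0.006
finger_force: 0.4
```

Run:
```python
from h import *
st=r.get_state();print(st['tool_pos'],st['contact_force'])
B=R.from_euler('z',.153)
for n in('side','top'):
    s,T,W=snap(n);h=hsvof(s['pixels']);H,S=h[...,0],h[...,1]
    P=B.inv().apply(W.reshape(-1,3)-[.5145,-.218,0]).reshape(480,640,3)
    m=(H>5)&(H<16)&(S>170)&(P[...,0]>.05)&(P[...,0]<.2)&(abs(P[...,1])<.06)
    q=P[m];print(n,'tab',len(q),q.mean(0).round(4) if len(q) else '')
    m=(H>100)&(H<125)&(S>100)&(P[...,0]>.03)&(P[...,0]<.2)&(P[...,2]>.1)
    q=P[m];print('blue',len(q), np.percentile(q,[1,50,99],axis=0).round(3).tolist() if len(q) else '')
```

```text
[ 0.58654415 -0.20909896  0.14229528] [-0.9388705  -0.39367632 -1.13599774]
side tab 1 [ 0.0642 -0.0387  0.3156]
blue 288 [[0.038, -0.089, 0.102], [0.063, -0.011, 0.143], [0.111, 0.086, 0.319]]
top tab 0 
blue 0
```

>>> step_arm(
  motion=[
    {"dp": [-4,2,0],"twist": [0,0,0],"hand": -1},
    {"dp": [-7,3,0],"twist": [0,0,0],"hand": -1},
    {"dp": [-7,3,0],"twist": [0,0,0],"hand": -1},
  ],
)

```text
clock: 6.7
tool_pos: [0.5947, -0.2083, 0.1425]
eef_rot: [0.146, 0.989, 0.0, 0.0]
contact_force: [-1.6, -0.0, -0.3]
opening: 0.006
finger_force: 0.2
```

>>> step_arm(
  motion=[
    {"dp": [18,-9,0],"twist": [0,0,0],"hand": -1},
    {"dp": [32,-14,-30],"twist": [0,0,0],"hand": 0},
    {"dp": [40,-10,-80],"twist": [0,0,0],"hand": 1},
    {"dp": [60,30,-120],"twist": [0,0,0],"hand": 1},
    {"dp": [68,80,-130],"twist": [0,0,0],"hand": 1},
  ],
)

```text
clock: 7.32
tool_pos: [0.5537, -0.1123, 0.276]
eef_rot: [0.147, 0.989, -0.0, 0.004]
contact_force: [0.2, 0.0, -1.5]
opening: 0.432
finger_force: 0.0
```

Run:
```python
from h import *
a=np.array([-.410,.145,.900]);y=np.array([.334,.943,0]);y/=np.linalg.norm(y);z=-a/np.linalg.norm(a);y-=z*(y@z);y/=np.linalg.norm(y);x=np.cross(y,z)
Rg=R.from_matrix(np.c_[x,y,z]);np.save('Rg',Rg.as_quat())
st=r.get_state();print(st['tool_pos'],st['q'].round(2))
togo(np.array([.5248,.2351,.0953])-z*.08,Rg)
# lid
B=R.from_euler('z',.153)
for n in('side','top'):
    s,T,W=snap(n);h=hsvof(s['pixels']);H,S=h[...,0],h[...,1]
    P=B.inv().apply(W.reshape(-1,3)-[.5145,-.218,0]).reshape(480,640,3)
    m=(H>5)&(H<16)&(S>170)&(P[...,0]>.05)&(P[...,0]<.25)&(abs(P[...,1])<.06)
    q=P[m];print(n,'tab',len(q),q.mean(0).round(4) if len(q) else '')
```

```text
[ 0.55373457 -0.11229511  0.27599062] [ 0.23  0.55 -0.18  1.69  0.12  0.91  1.27]
dp [164.5 325.3 107.8] twist [ 0.011 -0.443  0.043]
side tab 126 [ 0.0963 -0.0018  0.1571]
top tab 0
```

>>> step_arm(
  motion=[
    {"dp": [25,60,0],"twist": [0,0,0],"hand": 1},
    {"dp": [60,120,10],"twist": [0,0,0],"hand": 1},
    {"dp": [95,180,40],"twist": [0,-0.15,0.02],"hand": 1},
    {"dp": [130,240,80],"twist": [0,-0.3,0.04],"hand": 1},
    {"dp": [160,300,105],"twist": [0.011,-0.44,0.043],"hand": 1},
  ],
)

```text
clock: 8.05
tool_pos: [0.5109, 0.1198, 0.2018]
eef_rot: [0.167, 0.972, -0.038, 0.162]
contact_force: [1.2, -0.9, -1.6]
opening: 0.996
finger_force: 0.0
```

>>> step_arm(
  motion=[
    {"dp": [3,25,0],"twist": [0,0,0],"hand": 1},
    {"dp": [3,25,0],"twist": [0,0,0],"hand": 1},
    {"dp": [3,25,0],"twist": [0,0,0],"hand": 1},
  ],
)

```text
clock: 8.43
tool_pos: [0.5173, 0.1408, 0.2006]
eef_rot: [0.169, 0.972, -0.04, 0.161]
contact_force: [0.3, -1.2, 0.1]
opening: 0.999
finger_force: 0.0
```

Run:
```python
from h import *
st=r.get_state();print(st['clock'],st['tool_pos'],abs(st['qd']).max());Rg=R.from_quat(np.load('Rg.npy'))
togo([.5248,.2351,.0953],Rg)
s,T,W=snap('wrist','w3.png');print(find('wrist',T,'cage'))
h=hsvof(s['pixels']);m=(h[...,0]>15)&(h[...,0]<35)&(h[...,1]>120)
k,L,q,c=cv2.connectedComponentsWithStats(m.astype(np.uint8));i=1+q[1:,4].argmax();P=W[L==i];P=P[~np.isnan(P[:,0])]
print('cap px',c[i],q[i]);Q=(Rg.inv().apply(P-np.array([.5248,.2351,.0953])));print('cap in grasp frame min/max(mm)',(np.percentile(Q,[1,50,99],axis=0)*1000).round(1).tolist())
top=Q[Q[:,2]<np.percentile(Q[:,2],1)+.004];rect(top,'top face (grasp xy)')
B=R.from_euler('z',.153)
def tab(rgb,W):
    h=hsvof(rgb);H,S=h[...,0],h[...,1];P=B.inv().apply(W.reshape(-1,3)-[.5145,-.218,0]).reshape(480,640,3)
    q=P[(H>5)&(H<16)&(S>170)&(P[...,0]>.05)&(P[...,0]<.25)&(abs(P[...,1])<.06)];print('tab',len(q),q.mean(0).round(4))
d=np.load('side.npz');tab(d['rgb'],d['W']);s,T,W=snap('side');tab(s['pixels'],W)
```

```text
8.425 [0.51727323 0.14082033 0.20058541] 0.02226916447750265
dp [57.2 93.6 89.4] twist [-0.024 -0.118  0.002]
[(0.67, array([ 0.5157, -0.1556,  0.0328])), (0.65, array([0.5246, 0.2241, 0.0993]))]
cap px [ 41.08866995 415.52364532] [  21  373   53   85 2030]
cap in grasp frame min/max(mm) [[-62.8, -140.1, -185.6], [-53.4, -138.8, -181.6], [-48.4, -137.8, -171.5]]
top face (grasp xy) 1024 [ -55.5 -139. ] [13.8  3.1] 0.1
tab 123 [ 0.0826 -0.0015  0.1628]
tab 131 [ 0.0963 -0.0017  0.1574]
```

>>> step_arm(
  motion=[
    {"dp": [20,30,0],"twist": [-0.01,-0.04,0],"hand": 1},
    {"dp": [40,60,10],"twist": [-0.02,-0.08,0],"hand": 1},
    {"dp": [64,94,25],"twist": [-0.024,-0.118,0.002],"hand": 1},
    {"dp": [64,94,30],"twist": [-0.024,-0.118,0.002],"hand": 1},
    {"dp": [64,94,30],"twist": [-0.024,-0.118,0.002],"hand": 1},
  ],
)

```text
clock: 9.2
tool_pos: [0.5008, 0.2451, 0.149]
eef_rot: [0.165, 0.961, -0.038, 0.219]
contact_force: [0.2, -0.6, 0.2]
opening: 1.0
finger_force: 0.0
```

```bash
cat > chk.py <<'E'
from h import *
st=r.get_state();print(st['clock'],st['tool_pos'],abs(st['qd']).max());Rg=R.from_quat(np.load('Rg.npy'))
togo([.5248,.2351,.0953],Rg)
s,T,W=snap('wrist','w4.png');print(find('wrist',T,'cage'))
h=hsvof(s['pixels']);m=(h[...,0]>15)&(h[...,0]<35)&(h[...,1]>110);m[:, :210]=0;m[:,430:]=0
k,L,q,c=cv2.connectedComponentsWithStats(m.astype(np.uint8));i=1+q[1:,4].argmax();P=W[L==i];P=P[~np.isnan(P[:,0])]
print('cap px',c[i],q[i]);Q=(Rg.inv().apply(P-np.array([.5248,.2351,.0953])));print('cap in grasp frame min/med/max(mm)',(np.percentile(Q,[1,50,99],axis=0)*1000).round(1).tolist())
top=Q[Q[:,2]<np.percentile(Q[:,2],3)+.003];rect(top,'top face (grasp xy)')
E
python3 chk.py
```

```text
9.2 [0.50081476 0.24507615 0.14899021] 0.0260481901519124
dp [-0.1 -1.3 59.6] twist [-0.001 -0.001  0.001]
[(0.84, array([0.5239, 0.2333, 0.096 ]))]
cap px [313.11803136 255.34059233] [ 280  238   67   35 2296]
cap in grasp frame min/med/max(mm) [[-7.5, -17.6, -3.5], [2.1, -0.1, -1.9], [8.7, 17.5, 8.7]]
top face (grasp xy) 1951 [ 0.4 -0.1] [35.8 16.9] 89.7
```

View pics/w4.png

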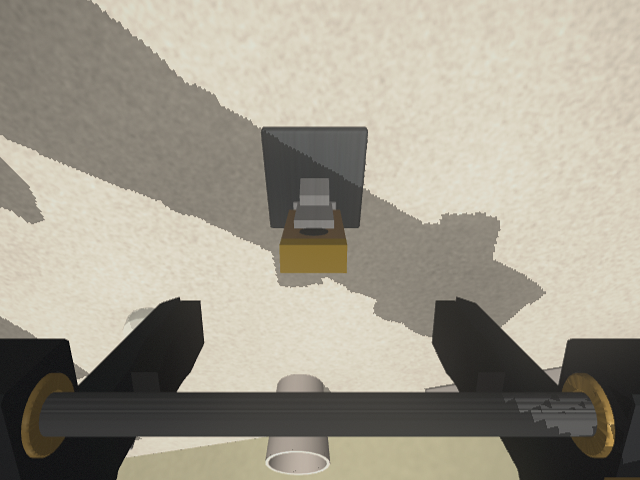

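The wrist view looks straight along the cage, with the cap at (313,255), and the fit shows the grasp pose centred within 0.5 mm. I advance and grip.

>>> step_arm(
  motion=[
    {"dp": [0,-1,30],"twist": [0,0,0],"hand": 1},
    {"dp": [0,-1,50],"twist": [0,0,0],"hand": 1},
    {"dp": [0,-1,59],"twist": [0,0,0],"hand": 1},
    {"dp": [0,-1,59],"twist": [0,0,0],"hand": 0.2},
    {"dp": [0,-1,59],"twist": [0,0,0],"hand": -0.1},
  ],
  force=12,
)

```text
clock: 9.93
tool_pos: [0.5258, 0.2356, 0.0968]
eef_rot: [0.166, 0.961, -0.037, 0.22]
contact_force: [-0.3, -0.1, 0.6]
opening: 0.799
finger_force: 0.0
```

>>> step_arm(
  motion=[
    {"dp": [0,0,0],"twist": [0,0,0],"hand": -1},
    {"dp": [0,0,0],"twist": [0,0,0],"hand": -1},
    {"dp": [0,0,0],"twist": [0,0,0],"hand": -1},
    {"dp": [0,0,0],"twist": [0,0,0],"hand": -1},
  ],
)

```text
clock: 10.42
tool_pos: [0.5243, 0.2376, 0.0961]
eef_rot: [0.164, 0.961, -0.037, 0.22]
contact_force: [0.4, 0.7, 0.2]
opening: 0.343
finger_force: 0.0
```

Run:
```python
from h import *
st=r.get_state();print(st['opening'],st['finger_force'],st['contact_force'])
s,T,W=snap('wrist');cv2.imwrite('pics/w5.png',s['pixels'][150:480,150:490,::-1])
```

```text
0.3425398005078756 0.0 [0.39282123 0.72425725 0.21124429]
```

View pics/w5.png

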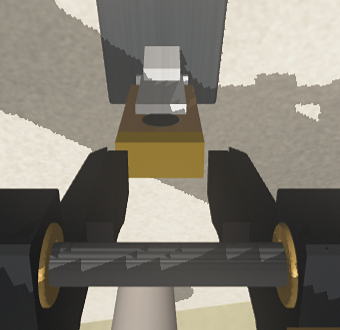

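Run:
```python
from h import *
s,T,W=snap('wrist');G=cloud(s,np.array(s['mount']));h=hsvof(s['pixels'])
m=(h[...,0]>15)&(h[...,0]<35)&(h[...,1]>110);m[:, :240]=0;m[:,380:]=0;m[:270]=0;m[340:]=0
P=G[m];P=P[~np.isnan(P[:,0])];print(len(P),(np.percentile(P,[1,50,99],axis=0)*1000).round(1).tolist())
for (v,u) in [(302,250),(302,270),(310,270),(330,272),(350,272),(302,365),(320,362),(310,300),(285,300),(370,230)]: print(v,u,(G[v,u]*1000).round(1),s['pixels'][v,u])
st=r.get_state();print(st['opening'],st['finger_force'],st['contact_force'])
```

```text
3559 [[-8.4, -19.4, -2.5], [3.0, -0.4, -0.6], [8.0, 15.0, 9.8]]
302 250 [ 10.7 -23.5 -16.8] [46 45 42]
302 270 [  9.4 -16.6 -14.1] [47 45 41]
310 270 [  9.  -16.  -19.7] [48 46 41]
330 272 [  9.1 -13.8 -34.1] [49 47 42]
350 272 [  4.4 -13.5 -38.6] [48 46 41]
302 365 [  9.4  18.6 -14. ] [45 41 37]
320 362 [  9.2  16.2 -27.6] [50 47 42]
310 300 [ 0.2 -6.  -2.5] [149 122  53]
285 300 [ 7.5 -6.2  5.7] [102  85  42]
370 230 [ 10.8 -22.6 -58.7] [41 40 38]
0.2489879128504148 0.0 [0.39377152 0.35504263 0.75746898]
```

The fingers closed to 22 mm with no force while the cap sits untouched, so the tips do not reach as far as `tip_reach` says. The side-camera slices also end near tool z = -15 mm. I measure where the tips really are.

Run:
```python
from h import *
print(r.get_state()['opening'],r.tip_reach)
s,T,W=snap('wrist');G=cloud(s,np.array(s['mount']));V=s['pixels'].max(-1)
for m in (np.s_[290:330,215:290],np.s_[290:330,350:420]):
    P=G[m].reshape(-1,3);v=V[m].reshape(-1);q=P[(v<60)&(abs(P[:,0])<.013)&(P[:,2]<.03)]
    print(len(q),np.percentile(q[:,2],[50,90,97,99.5]).round(4),'inner y',np.percentile(abs(q[:,1]),[1,5]).round(4),q[:,0].min(),q[:,0].max())
    for a in np.arange(-.03,.03,.004):
        t=q[abs(q[:,2]-a)<.002]
        if len(t):print('  %.3f'%a,len(t),(t.min(0)*1000).round(1),(t.max(0)*1000).round(1))
st=r.get_state();Rt=R.from_quat(st['eef_rot']);s,T,W=snap('side');P=Rt.inv().apply(W.reshape(-1,3)-st['tool_pos']);v=s['pixels'].max(-1).ravel()
q=P[(v<60)&(abs(P[:,0])<.014)&(abs(P[:,1])<.045)&(P[:,2]>-.05)&(P[:,2]<.03)];print('side',len(q),np.percentile(q[:,2],[50,90,99]) if len(q) else '')
```

```text
0.2489879128504148 0.022
1266 [-0.0258 -0.0162 -0.0139 -0.0128] inner y [0.0101 0.0102] -0.0015678306950014653 0.011515900457897882
  -0.030 267 [  6.2 -24.3 -32. ] [ 11.5 -10.  -28. ]
  -0.026 233 [  5.9 -24.1 -28. ] [ 11.5 -10.1 -24. ]
  -0.022 218 [  2.9 -23.6 -24. ] [ 11.4 -10.  -20. ]
  -0.018 195 [  0.8 -23.1 -20. ] [ 11.5 -10.  -16. ]
  -0.014 121 [ -1.6 -21.2 -16. ] [ 11.3 -10.  -12.4]
1218 [-0.0265 -0.0169 -0.0142 -0.0129] inner y [0.0122 0.0129] 0.005968844672688073 0.011937612435866302
  -0.030 264 [  7.7  12.1 -32. ] [ 11.5  26.5 -28. ]
  -0.026 234 [  6.   12.1 -28. ] [ 11.5  26.3 -24. ]
  -0.022 211 [  8.5  12.4 -24. ] [ 11.2  25.7 -20. ]
  -0.018 172 [  8.5  12.7 -20. ] [ 11.3  25.6 -16. ]
  -0.014 96 [  8.3  13.  -16. ] [ 11.   22.8 -12.3]
  -0.010 1 [  8.8  14.  -11.9] [  8.8  14.  -11.9]
side 77 [-0.02320525  0.02070654  0.02813933]
```

The tips really end at tool z = -12.5 mm, so the reported TCP sits about 34 mm ahead of where the text puts it; I'll use this measured offset from here. I reopen, re-measure the cap in tool axes and then advance.

>>> step_arm(
  motion=[
    {"dp": [0,0,0],"twist": [0,0,0],"hand": 1},
    {"dp": [0,0,0],"twist": [0,0,0],"hand": 1},
    {"dp": [0,0,0],"twist": [0,0,0],"hand": 1},
  ],
)

```text
clock: 11.0
tool_pos: [0.5243, 0.2374, 0.0958]
eef_rot: [0.164, 0.961, -0.037, 0.22]
contact_force: [-0.2, -0.3, 0.7]
opening: 0.478
finger_force: 0.0
```

```bash
cat > cap.py <<'E'
from h import *
st=r.get_state();print(st['opening'],st['finger_force'],st['tool_pos'])
s,T,W=snap('wrist');G=cloud(s,np.array(s['mount']));h=hsvof(s['pixels'])
m=(h[...,0]>15)&(h[...,0]<35)&(h[...,1]>110);m[:, :220]=0;m[:,420:]=0;m[:200]=0;m[360:]=0
P=G[m];P=P[~np.isnan(P[:,0])]
z0=np.percentile(P[:,2],10);top=P[P[:,2]<z0+.003];print('top z',np.median(top[:,2]));rect(top,'cap top xy')
A=np.c_[top[:,:2],np.ones(len(top))];c=np.linalg.lstsq(A,top[:,2],rcond=None)[0];print('slope xy',c[:2].round(3))
E
python3 cap.py
```

```text
0.47800116174149665 0.0 [0.52430432 0.23744734 0.09579033]
top z -0.0010170247100053792
cap top xy 3330 [-0.4 -2.3] [17.1 36. ] 0.3
slope xy [0.01  0.001]
```

>>> step_arm(
  motion=[
    {"dp": [0,-3,0],"twist": [0,0,0],"hand": 1},
    {"dp": [0,-3,0],"twist": [0,0,0],"hand": 1},
    {"dp": [0,-3,10],"twist": [0,0,0],"hand": 1},
    {"dp": [0,-3,20],"twist": [0,0,0],"hand": 0.6},
    {"dp": [0,-3,25],"twist": [0,0,0],"hand": 0.2},
  ],
)

```text
clock: 11.68
tool_pos: [0.5337, 0.2307, 0.0727]
eef_rot: [0.164, 0.961, -0.037, 0.219]
contact_force: [-1.1, -0.3, -0.4]
opening: 0.711
finger_force: 0.0
```

>>> step_arm(
  motion=[
    {"dp": [0,0,0],"twist": [0,0,0],"hand": 0.05},
    {"dp": [0,0,0],"twist": [0,0,0],"hand": 0.05},
    {"dp": [0,0,0],"twist": [0,0,0],"hand": 0.05},
  ],
)

```text
clock: 12.05
tool_pos: [0.5335, 0.2313, 0.0735]
eef_rot: [0.164, 0.961, -0.037, 0.22]
contact_force: [-0.1, 0.9, 0.6]
opening: 0.531
finger_force: 0.0
```

```bash
python3 cap.py
```

```text
0.5308314799347442 0.0 [0.53351199 0.23125498 0.07349693]
top z -0.025776506297509716
cap top xy 4147 [0.1 0.6] [16.4 36.2] 0.3
slope xy [0.021 0.001]
```

>>> step_arm(
  motion=[
    {"dp": [0,0,0],"twist": [0,0,0],"hand": -0.3},
    {"dp": [0,0,0],"twist": [0,0,0],"hand": -0.3},
    {"dp": [0,0,0],"twist": [0,0,0],"hand": -0.4},
    {"dp": [0,0,0],"twist": [0,0,0],"hand": -0.4},
  ],
  force=15,
)

```text
clock: 12.6
tool_pos: [0.5335, 0.2312, 0.0734]
eef_rot: [0.164, 0.961, -0.037, 0.22]
contact_force: [-0.6, 0.8, 2.4]
opening: 0.407
finger_force: 15.0
```

The grip is good at 35.8 mm, but with the true finger reach the body would foul the lid unless the lid is at its stop; the earlier push only moved the tab, to about 1.74 rad. The cage hasn't moved off the rest, so I release it, push the lid fully back, and return.

>>> step_arm(
  motion=[
    {"dp": [0,0,0],"twist": [0,0,0],"hand": 0.0},
    {"dp": [0,0,0],"twist": [0,0,0],"hand": 0.2},
    {"dp": [0,0,0],"twist": [0,0,0],"hand": 0.4},
    {"dp": [0,0,-20],"twist": [0,0,0],"hand": 0.6},
    {"dp": [0,0,-60],"twist": [0,0,0],"hand": 0.6},
  ],
)

```text
clock: 13.22
tool_pos: [0.5132, 0.2324, 0.1114]
eef_rot: [0.164, 0.961, -0.045, 0.216]
contact_force: [-0.3, -0.5, 0.3]
opening: 0.802
finger_force: 0.0
```

```bash
python3 cap.py
python3 - <<'E'
from h import *
c,s=np.cos(.153),np.sin(.153);B=lambda x,y,z:np.array([.5145+c*x-s*y,-.218+s*x+c*y,z])
V=R.from_quat([.1458,.9893,0,0])
st=r.get_state();print(st['tool_pos'])
togo(B(.015,0,.25),V)
E
```

```text
0.8016291898127598 0.0 [0.51316876 0.23243946 0.11142745]
top z 0.016750383199278213
cap top xy 2768 [-1.7  6.6] [35.9 17.1] 89.5
slope xy [ 0.013 -0.013]
[0.51239902 0.23404204 0.11322471]
dp [-206.8 -419.9  -46.6] twist [-0.024  0.445 -0.045]
```

>>> step_arm(
  motion=[
    {"dp": [-10,-20,-50],"twist": [0,0.05,0],"hand": 0},
    {"dp": [-40,-75,-75],"twist": [-0.01,0.15,-0.01],"hand": -1},
    {"dp": [-70,-135,-75],"twist": [-0.01,0.25,-0.02],"hand": -1},
    {"dp": [-100,-195,-75],"twist": [-0.02,0.35,-0.03],"hand": -1},
    {"dp": [-130,-255,-65],"twist": [-0.024,0.445,-0.045],"hand": -1},
  ],
)

```text
clock: 13.9
tool_pos: [0.5151, 0.0968, 0.1837]
eef_rot: [0.155, 0.987, -0.022, 0.04]
contact_force: [0.4, -0.5, -0.8]
opening: 0.259
finger_force: 0.0
```

Run:
```python
from h import *
c,s=np.cos(.153),np.sin(.153);B=lambda x,y,z:np.array([.5145+c*x-s*y,-.218+s*x+c*y,z])
V=R.from_quat([.1458,.9893,0,0])
st=r.get_state();print(st['tool_pos'],st['opening'])
togo(B(.015,0,.21),V);togo(B(.025,0,.1125),V);togo(B(.070,0,.1125),V)
```

```text
[0.51512956 0.09675272 0.18369967] 0.2586035205395754
dp [-111.  -293.5   -8. ] twist [-0.031  0.086 -0.02 ]
dp [-111.5 -286.1   89.8] twist [-0.031  0.086 -0.02 ]
dp [-151.6 -265.8   92.6] twist [-0.031  0.086 -0.02 ]
```

>>> step_arm(
  motion=[
    {"dp": [-15,-60,-8],"twist": [-0.03,0.08,-0.02],"hand": -1},
    {"dp": [-38,-120,-8],"twist": [-0.03,0.086,-0.02],"hand": -1},
    {"dp": [-62,-180,0],"twist": [-0.03,0.086,-0.02],"hand": -1},
    {"dp": [-88,-240,0],"twist": [-0.03,0.086,-0.02],"hand": -1},
    {"dp": [-111,-292,30],"twist": [-0.03,0.086,-0.02],"hand": -1},
  ],
)

```text
clock: 14.52
tool_pos: [0.5318, -0.212, 0.176]
eef_rot: [0.148, 0.989, -0.003, 0.003]
contact_force: [1.1, 0.1, 0.2]
opening: 0.005
finger_force: 0.0
```

>>> step_arm(
  motion=[
    {"dp": [0,0,30],"twist": [0,0,0],"hand": -1},
    {"dp": [0,0,60],"twist": [0,0,0],"hand": -1},
  ],
)

```text
clock: 14.78
tool_pos: [0.5304, -0.2106, 0.1137]
eef_rot: [0.149, 0.989, -0.002, 0.001]
contact_force: [0.3, 0.5, -0.1]
opening: 0.004
finger_force: 0.0
```

Run:
```python
from h import *
c,s=np.cos(.153),np.sin(.153);B=lambda x,y,z:np.array([.5145+c*x-s*y,-.218+s*x+c*y,z])
V=R.from_quat([.1458,.9893,0,0])
st=r.get_state();print(st['tool_pos'],st['opening'])
togo(B(.045,0,.1125),V);togo(B(.070,0,.1125),V)
```

```text
[ 0.5304113  -0.21055504  0.11368347] 0.0037050653432979218
dp [-27.5   7.8   1.2] twist [-0.004  0.003 -0.006]
dp [-50.   18.7   1.2] twist [-0.004  0.003 -0.006]
```

>>> step_arm(
  motion=[
    {"dp": [-15,4,0],"twist": [0,0,0],"hand": -1},
    {"dp": [-27,8,0],"twist": [0,0,0],"hand": -1},
    {"dp": [-36,12,0],"twist": [0,0,0],"hand": -1},
    {"dp": [-43,15,0],"twist": [0,0,0],"hand": -1},
    {"dp": [-50,18,0],"twist": [0,0,0],"hand": -1},
  ],
)

```text
clock: 15.4
tool_pos: [0.5836, -0.2057, 0.1148]
eef_rot: [0.147, 0.989, -0.001, 0.0]
contact_force: [-2.6, 0.0, -1.1]
opening: 0.002
finger_force: 0.9
```

>>> step_arm(
  motion=[
    {"dp": [-4,2,0],"twist": [0,0,0],"hand": -1},
    {"dp": [-8,4,0],"twist": [0,0,0],"hand": -1},
    {"dp": [-8,4,0],"twist": [0,0,0],"hand": -1},
  ],
)

```text
clock: 15.78
tool_pos: [0.5886, -0.2049, 0.1144]
eef_rot: [0.147, 0.989, -0.003, -0.003]
contact_force: [-9.6, -1.6, 4.7]
opening: 0.006
finger_force: 4.8
```

The force jumped to about 10 N, so the lid is at its stop. I withdraw and return to the cage.

>>> step_arm(
  motion=[
    {"dp": [20,-9,0],"twist": [0,0,0],"hand": -1},
    {"dp": [40,-15,-30],"twist": [0,0,0],"hand": 0},
    {"dp": [50,0,-80],"twist": [0,0,0],"hand": 1},
    {"dp": [60,60,-90],"twist": [0,0,0],"hand": 1},
    {"dp": [75,120,-90],"twist": [0,0,0],"hand": 1},
  ],
)

```text
clock: 16.4
tool_pos: [0.5582, -0.0658, 0.2068]
eef_rot: [0.148, 0.989, -0.0, 0.004]
contact_force: [0.6, 0.3, -1.0]
opening: 0.437
finger_force: 0.0
```

Run:
```python
from h import *
Rg=R.from_quat(np.load('Rg.npy'));z=Rg.apply([0,0,1])
st=r.get_state();print(st['tool_pos'])
togo(np.array([.5335,.2313,.0735])-z*.06,Rg)
B=R.from_euler('z',.153);s,T,W=snap('side');h=hsvof(s['pixels']);H,S=h[...,0],h[...,1];P=B.inv().apply(W.reshape(-1,3)-[.5145,-.218,0]).reshape(480,640,3)
q=P[(H>5)&(H<16)&(S>170)&(P[...,0]>.05)&(P[...,0]<.25)&(abs(P[...,1])<.06)];print('tab',len(q),q.mean(0).round(4))
```

```text
[ 0.55822546 -0.06577846  0.20675071]
dp [137.3 277.9  78.2] twist [ 0.01  -0.442  0.043]
tab 154 [ 0.1214 -0.0016  0.1424]
```

>>> step_arm(
  motion=[
    {"dp": [20,55,0],"twist": [0,-0.05,0],"hand": 1},
    {"dp": [50,110,5],"twist": [0,-0.17,0.02],"hand": 1},
    {"dp": [80,165,20],"twist": [0.01,-0.3,0.03],"hand": 1},
    {"dp": [110,220,50],"twist": [0.01,-0.4,0.04],"hand": 1},
    {"dp": [137,278,78],"twist": [0.01,-0.44,0.043],"hand": 1},
  ],
)

```text
clock: 17.08
tool_pos: [0.5443, 0.1179, 0.1678]
eef_rot: [0.164, 0.967, -0.042, 0.191]
contact_force: [0.4, 0.4, -0.4]
opening: 0.996
finger_force: 0.0
```

Run:
```python
from h import *
Rg=R.from_quat(np.load('Rg.npy'));z=Rg.apply([0,0,1])
st=r.get_state();print(st['tool_pos'])
togo(np.array([.5335,.2313,.0735])-z*.06,Rg)
```

```text
[0.54433543 0.11794568 0.16776853]
dp [ 83.2 103.9   6.9] twist [-0.017 -0.057  0.007]
```

>>> step_arm(
  motion=[
    {"dp": [40,50,0],"twist": [-0.01,-0.03,0],"hand": 1},
    {"dp": [80,96,5],"twist": [-0.017,-0.057,0.007],"hand": 1},
    {"dp": [83,104,7],"twist": [-0.017,-0.057,0.007],"hand": 1},
    {"dp": [83,104,7],"twist": [-0.017,-0.057,0.007],"hand": 1},
  ],
)

```text
clock: 17.58
tool_pos: [0.5096, 0.2395, 0.127]
eef_rot: [0.165, 0.961, -0.038, 0.219]
contact_force: [0.4, -0.5, -0.3]
opening: 1.007
finger_force: 0.0
```

```bash
python3 cap.py
```

```text
1.00713171317594 0.0 [0.50956676 0.23951076 0.12698602]
top z 0.033386543808964886
cap top xy 2379 [0.  0.9] [16.8 36.1] 0.2
slope xy [ 0.011 -0.001]
```

>>> step_arm(
  motion=[
    {"dp": [0,0,30],"twist": [0,0,0],"hand": 0.6},
    {"dp": [0,0,50],"twist": [0,0,0],"hand": 0.3},
    {"dp": [0,0,59],"twist": [0,0,0],"hand": 0.1},
    {"dp": [0,0,59],"twist": [0,0,0],"hand": 0},
    {"dp": [0,0,59],"twist": [0,0,0],"hand": -0.2},
  ],
  force=15,
)

```text
clock: 18.25
tool_pos: [0.5341, 0.2277, 0.0749]
eef_rot: [0.167, 0.96, -0.039, 0.219]
contact_force: [-0.0, 0.5, -0.1]
opening: 0.457
finger_force: 0.1
```

>>> step_arm(
  motion=[
    {"dp": [0,0,0],"twist": [0,0,0],"hand": -0.4},
    {"dp": [0,0,0],"twist": [0,0,0],"hand": -0.4},
    {"dp": [0,0,0],"twist": [0,0,0],"hand": -0.4},
  ],
)

```text
clock: 18.62
tool_pos: [0.5341, 0.2281, 0.0748]
eef_rot: [0.167, 0.96, -0.039, 0.22]
contact_force: [-2.2, -0.1, 6.4]
opening: 0.41
finger_force: 15.0
```

```bash
python3 cap.py
```

```text
0.4101616920051051 15.00029593706131 [0.53411246 0.22813578 0.07478797]
top z -0.025641486462434276
cap top xy 4439 [1.7 0.9] [17.3 36.5] 0.3
slope xy [ 0.017 -0.03 ]
```

Gripped again, 13 mm deep on the cap. Lift along the cage axis.

>>> step_arm(
  motion=[
    {"dp": [0,0,-10],"twist": [0,0,0],"hand": -0.4},
    {"dp": [0,0,-30],"twist": [0,0,0],"hand": -0.4},
    {"dp": [0,0,-60],"twist": [0,0,0],"hand": -0.4},
    {"dp": [-20,0,-100],"twist": [0,0.1,0],"hand": -0.4},
    {"dp": [-40,0,-130],"twist": [0,0.25,0.0],"hand": -0.4},
  ],
)

```text
clock: 19.3
tool_pos: [0.5275, 0.2334, 0.1561]
eef_rot: [0.174, 0.966, -0.038, 0.186]
contact_force: [1.4, -1.2, -2.6]
opening: 0.406
finger_force: 15.0
```

```bash
cat > ins.py <<'E'
from h import *
c,s=np.cos(.153),np.sin(.153);B=lambda x,y,z:np.array([.5145+c*x-s*y,-.218+s*x+c*y,z])
RI=R.from_matrix(np.array([[-s,c,0],[c,s,0],[0,0,-1]]).T)
if __name__=='__main__':
    import sys
    st=r.get_state();print(st['clock'],st['tool_pos'],st['opening'],st['finger_force'],st['contact_force'].round(1),st['q'].round(2))
    for z in map(float,sys.argv[1:]): togo(B(-.0015,-.057,z),RI)
E
python3 ins.py .21 .11
```

```text
19.3 [0.52753672 0.23340647 0.15612001] 0.4058624188382073 14.997392669320107 [ 1.4 -1.2 -2.6] [-0.7   0.68  0.02  2.04  0.97  0.39 -0.38]
dp [-178.4 -478.4   17.7] twist [0.195 0.349 1.049]
dp [-141.2 -477.5  110.5] twist [0.195 0.349 1.049]
```

>>> step_arm(
  motion=[
    {"dp": [-20,-25,-45],"twist": [0.03,0.06,0.17],"hand": -0.4},
    {"dp": [-45,-75,-50],"twist": [0.065,0.12,0.35],"hand": -0.4},
    {"dp": [-70,-130,-50],"twist": [0.1,0.17,0.52],"hand": -0.4},
    {"dp": [-90,-190,-40],"twist": [0.13,0.23,0.7],"hand": -0.4},
    {"dp": [-110,-250,-30],"twist": [0.16,0.29,0.87],"hand": -0.4},
  ],
)

```text
clock: 19.92
tool_pos: [0.5261, -0.0321, 0.2269]
eef_rot: [0.584, 0.811, -0.003, 0.033]
contact_force: [1.0, -0.3, -1.7]
opening: 0.407
finger_force: 15.0
```

```bash
python3 ins.py .21
```

```text
19.925 [ 0.52610023 -0.03213395  0.22686233] 0.4074256220338398 14.996171370148659 [ 1.  -0.3 -1.7] [ 0.09  0.54 -0.23  1.91  0.27  0.68  0.01]
dp [-227.3  -81.7   27. ] twist [0.039 0.054 0.169]
```

>>> step_arm(
  motion=[
    {"dp": [-50,-20,5],"twist": [0.02,0.03,0.08],"hand": -0.4},
    {"dp": [-105,-40,10],"twist": [0.039,0.054,0.169],"hand": -0.4},
    {"dp": [-160,-60,15],"twist": [0.039,0.054,0.169],"hand": -0.4},
    {"dp": [-215,-78,20],"twist": [0.039,0.054,0.169],"hand": -0.4},
    {"dp": [-227,-82,22],"twist": [0.039,0.054,0.169],"hand": -0.4},
  ],
)

```text
clock: 20.55
tool_pos: [0.5203, -0.2785, 0.2146]
eef_rot: [0.652, 0.758, -0.002, 0.001]
contact_force: [-0.2, 0.4, -1.0]
opening: 0.411
finger_force: 15.0
```

>>> step_arm(
  motion=[
    {"dp": [0,0,0],"twist": [0,0,0],"hand": -0.4},
    {"dp": [0,0,0],"twist": [0,0,0],"hand": -0.4},
  ],
)

```text
clock: 20.8
tool_pos: [0.5227, -0.2702, 0.2154]
eef_rot: [0.648, 0.762, -0.0, 0.0]
contact_force: [-0.6, 0.1, 0.4]
opening: 0.406
finger_force: 15.0
```

```bash
python3 ins.py .21; python3 cap.py
python3 - <<'E'
from ins import *
st=r.get_state();s,T,W=snap('wrist','w6.png');np.savez('w6',W=W,rgb=s['pixels'],T=T);G=cloud(s,np.array(s['mount']));print('pad',find('wrist',T,'pad'),find('wrist',T,'cage',4))
h=hsvof(s['pixels'])
P=np.einsum('ij,hwj->hwi',np.array([[c,s_,0],[-s_,c,0],[0,0,1]]) if 0 else R.from_euler('z',-.153).as_matrix(),W-np.array([.5145,-.218,0]))
H,S=h[...,0],h[...,1]
m=(H>105)&(H<125)&(S>120)&(P[...,2]>.08)&(P[...,2]<.09)&(abs(P[...,0])<.03)
k,L,q,cc=cv2.connectedComponentsWithStats(m.astype(np.uint8))
for i in range(1,k):
    if q[i,4]>100: rect(P[L==i],'blue(box frame)')
# cage wood face: tool-frame points below cap
m=(G[...,2]>-.01)&(G[...,2]<.06)&(abs(G[...,1])<.022)&(abs(G[...,0])<.02)
Q=G[m];print(len(Q))
for a in(-.005,.005,.015,.025,.035,.045,.055):
    t=Q[abs(Q[:,2]-a)<.004]
    if len(t)>5:print(a,len(t),'x max',np.percentile(t[:,0],95).round(4),'y',np.percentile(t[:,1],[2,98]).round(4))
E
```

```text
20.8 [ 0.52265528 -0.27018518  0.21535755] 0.4062998590105866 15.000101700425148 [-0.6  0.1  0.4] [ 0.54  0.66 -0.24  1.69  0.2   0.82  0.37]
dp [-4.2 -1.6  5.4] twist [-0.     0.     0.008]
0.4062998590105866 15.000101700425148 [ 0.52265528 -0.27018518  0.21535755]
top z -0.025583713116553997
cap top xy 4411 [2.1 0.8] [36.1 17.6] 89.6
slope xy [ 0.014 -0.032]
pad [(0.63, array([ 0.5261, -0.28  ,  0.0036]))] [(0.95, array([ 0.5223, -0.26  ,  0.2347])), (0.76, array([ 0.5136, -0.2033,  0.0869])), (0.69, array([ 0.5191, -0.2351,  0.0828])), (0.58, array([ 0.5022, -0.1649,  0.0827]))]
blue(box frame) 1480 [ 0.4 56.7] [15.5 35.3] 89.5
blue(box frame) 1355 [ 0.5 19.1] [15.7 35. ] 89.3
blue(box frame) 1253 [  0.2 -18.8] [35.5 16.1] 0.2
4325
-0.005 797 x max 0.0106 y [-0.0162  0.0184]
0.005 649 x max 0.0105 y [-0.0158  0.0187]
0.015 571 x max 0.0105 y [-0.0154  0.0189]
0.025 474 x max 0.0105 y [-0.0151  0.0194]
0.035 432 x max 0.0105 y [-0.0147  0.0195]
0.045 363 x max 0.0105 y [-0.0145  0.0199]
0.055 131 x max 0.0104 y [-0.0143  0.0201]
```

View pics/w6.png

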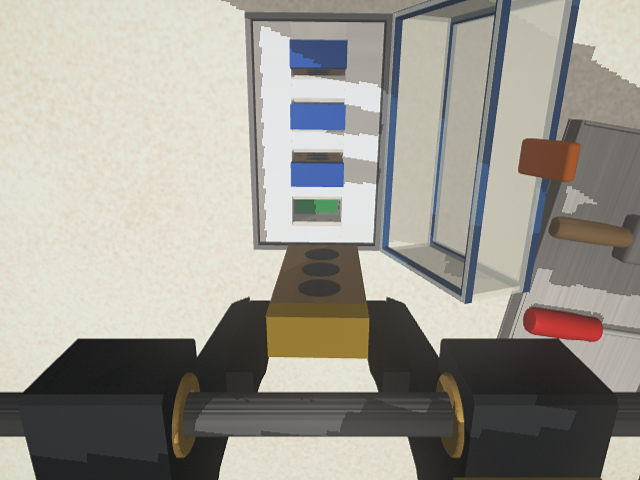

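The wrist view shows the pad slot at (316,210) and the held cage at (318,300). Box-frame cage positions match the model within 0.5 mm, and the held cage is tilted 0.03 rad about tool x. I correct the tilt and offset, then lower to just above the slot.

>>> step_arm(
  motion=[
    {"dp": [-6,-1,15],"twist": [0.03,0,0.008],"hand": -0.4},
    {"dp": [-6.6,-1,50],"twist": [0.03,0,0.008],"hand": -0.4},
    {"dp": [-6.6,-1,85],"twist": [0.03,0,0.008],"hand": -0.4},
    {"dp": [-6.6,-1,105],"twist": [0.03,0,0.008],"hand": -0.4},
    {"dp": [-6.6,-1,112],"twist": [0.03,0,0.008],"hand": -0.4},
  ],
)

```text
clock: 21.62
tool_pos: [0.5214, -0.2793, 0.1012]
eef_rot: [0.652, 0.758, -0.013, -0.011]
contact_force: [0.4, 0.4, -0.1]
opening: 0.409
finger_force: 15.0
```

>>> step_arm(
  motion=[
    {"dp": [0,0,0],"twist": [0,0,0],"hand": -0.4},
    {"dp": [0,0,0],"twist": [0,0,0],"hand": -0.4},
  ],
)

```text
clock: 21.88
tool_pos: [0.523, -0.28, 0.1042]
eef_rot: [0.652, 0.758, -0.012, -0.008]
contact_force: [-0.1, 0.4, 0.1]
opening: 0.405
finger_force: 15.0
```

```bash
cat > al.py <<'E'
from ins import *
st=r.get_state();print(st['clock'],st['tool_pos'],st['contact_force'].round(1),st['q'].round(2))
s_,T,W=snap('wrist');rgb=s_['pixels'];h=hsvof(rgb);H,S=h[...,0],h[...,1]
P=(W-np.array([.5145,-.218,0]))@R.from_euler('z',-.153).as_matrix().T
m=(H>105)&(H<125)&(S>120)&(P[...,2]>.08)&(P[...,2]<.092)&(abs(P[...,0])<.03)
k,L,q,cc=cv2.connectedComponentsWithStats(m.astype(np.uint8))
for i in range(1,k):
    if q[i,4]>100: rect(P[L==i],'blue(box)')
G=cloud(s_,np.array(s_['mount']))
m=(abs(G[...,1])<.024)&(abs(G[...,0])<.02)&(G[...,2]>-.01)&(P[...,2]>.035)
for a in(-.005,.005,.015,.025,.035,.045,.052):
    k=m&(abs(G[...,2]-a)<.004);t=P[k]
    if len(t)>20:print(a,len(t),'box y face',np.percentile(t[:,1],[50,95]).round(4),'x',np.percentile(t[:,0],[2,98]).round(4),'z',t[:,2].mean().round(3))
E
python3 al.py
```

```text
21.875 [ 0.52295001 -0.28004939  0.10418139] [-0.1  0.4  0.1] [ 0.51  0.82 -0.19  1.74  0.26  0.63  0.31]
blue(box) 1508 [ 0.3 51.5] [ 5.5 35.4] 89.2
blue(box) 3675 [ 0.3 19. ] [15.2 35.9] 89.9
blue(box) 3102 [  0.2 -19. ] [35.7 16.1] 0.1
-0.005 819 box y face [-0.0525 -0.052 ] x [-0.0171  0.0173] z 0.109
0.005 659 box y face [-0.0525 -0.0521] x [-0.017   0.0174] z 0.099
0.015 590 box y face [-0.0525 -0.0521] x [-0.0171  0.0176] z 0.089
0.025 465 box y face [-0.0526 -0.0522] x [-0.0171  0.0177] z 0.079
0.035 432 box y face [-0.0526 -0.0522] x [-0.017   0.0176] z 0.069
0.045 359 box y face [-0.0526 -0.0523] x [-0.0168  0.0177] z 0.059
0.052 246 box y face [-0.0527 -0.0524] x [-0.0169  0.0175] z 0.053
```

>>> step_arm(
  motion=[
    {"dp": [3.5,0,0],"twist": [0,0,0],"hand": -0.4},
    {"dp": [3.5,0,5],"twist": [0,0,0],"hand": -0.4},
    {"dp": [3.5,0,10],"twist": [0,0,0],"hand": -0.4},
    {"dp": [3.5,0,10],"twist": [0,0,0],"hand": -0.4},
  ],
)

```text
clock: 22.42
tool_pos: [0.521, -0.2763, 0.0928]
eef_rot: [0.652, 0.758, -0.013, -0.01]
contact_force: [0.2, 0.7, -0.5]
opening: 0.41
finger_force: 15.0
```

```bash
python3 al.py
```

```text
22.425 [ 0.52097446 -0.27630547  0.09281911] [ 0.2  0.7 -0.5] [ 0.5   0.83 -0.18  1.76  0.27  0.6   0.3 ]
blue(box) 2258 [ 0.3 52.6] [35.7  7.5] 0.2
blue(box) 4182 [ 0.2 18.8] [15.6 35.8] 89.8
blue(box) 3422 [  0.2 -19.1] [16.3 35.8] 90.0
-0.005 806 box y face [-0.0485 -0.048 ] x [-0.0185  0.0161] z 0.098
0.005 646 box y face [-0.0485 -0.0481] x [-0.0184  0.0161] z 0.088
0.015 589 box y face [-0.0485 -0.0481] x [-0.0184  0.0161] z 0.078
0.025 464 box y face [-0.0485 -0.0481] x [-0.0184  0.0161] z 0.068
0.035 430 box y face [-0.0486 -0.0482] x [-0.0182  0.0161] z 0.058
0.045 361 box y face [-0.0486 -0.0482] x [-0.0183  0.0161] z 0.048
0.052 260 box y face [-0.0487 -0.0483] x [-0.0184  0.0163] z 0.042
```

The cage is aligned within about 1 mm, so I insert it in stages while watching the force.

>>> step_arm(
  motion=[
    {"dp": [-0.5,0.8,4],"twist": [0,0,0],"hand": -0.4},
    {"dp": [-0.5,0.8,8],"twist": [0,0,0],"hand": -0.4},
    {"dp": [-0.5,0.8,12],"twist": [0,0,0],"hand": -0.4},
    {"dp": [-0.5,0.8,15],"twist": [0,0,0],"hand": -0.4},
  ],
)

```text
clock: 22.98
tool_pos: [0.5217, -0.2768, 0.078]
eef_rot: [0.652, 0.758, -0.012, -0.009]
contact_force: [0.2, -0.3, -0.5]
opening: 0.405
finger_force: 15.0
```

```bash
python3 al.py | grep -v blue
```

```text
22.975 [ 0.52174127 -0.2767892   0.07802228] [ 0.2 -0.3 -0.5] [ 0.5   0.86 -0.17  1.76  0.28  0.57  0.3 ]
-0.005 804 box y face [-0.0491 -0.0486] x [-0.0179  0.0167] z 0.083
0.005 647 box y face [-0.0491 -0.0487] x [-0.0178  0.0168] z 0.073
0.015 569 box y face [-0.0491 -0.0486] x [-0.0177  0.0167] z 0.063
0.025 479 box y face [-0.0491 -0.0488] x [-0.0177  0.0168] z 0.053
0.035 431 box y face [-0.0492 -0.0488] x [-0.0176  0.0169] z 0.043
0.045 89 box y face [-0.0491 -0.0488] x [-0.0176  0.0158] z 0.036
```

>>> step_arm(
  motion=[
    {"dp": [0,0.3,4],"twist": [0,0,0],"hand": -0.4},
    {"dp": [0,0.3,8],"twist": [0,0,0],"hand": -0.4},
    {"dp": [0,0.3,12],"twist": [0,0,0],"hand": -0.4},
    {"dp": [0,0.3,14],"twist": [0,0,0],"hand": -0.4},
    {"dp": [0,0.3,14],"twist": [0,0,0],"hand": -0.4},
  ],
)

```text
clock: 23.65
tool_pos: [0.5217, -0.2768, 0.0642]
eef_rot: [0.652, 0.758, -0.012, -0.009]
contact_force: [0.2, -0.4, 0.1]
opening: 0.408
finger_force: 15.0
```

>>> step_arm(
  motion=[
    {"dp": [0,0,1],"twist": [0,0,0],"hand": -0.4},
    {"dp": [0,0,2],"twist": [0,0,0],"hand": -0.4},
    {"dp": [0,0,2.5],"twist": [0,0,0],"hand": -0.4},
  ],
)

```text
clock: 24.02
tool_pos: [0.5217, -0.2769, 0.0619]
eef_rot: [0.652, 0.758, -0.012, -0.009]
contact_force: [0.2, -0.0, -0.5]
opening: 0.412
finger_force: 15.0
```

>>> step_arm(
  motion=[
    {"dp": [0,0,1],"twist": [0,0,0],"hand": -0.4},
    {"dp": [0,0,1.7],"twist": [0,0,0],"hand": -0.4},
    {"dp": [0,0,2.2],"twist": [0,0,0],"hand": -0.4},
  ],
)

```text
clock: 24.4
tool_pos: [0.5216, -0.2769, 0.0597]
eef_rot: [0.652, 0.758, -0.012, -0.009]
contact_force: [0.1, 0.8, 0.2]
opening: 0.407
finger_force: 15.0
```

```bash
python3 cap.py
python3 - <<'E'
from ins import *
s,T,W=snap('wrist');h=hsvof(s['pixels']);P=W[(h[...,0]>15)&(h[...,0]<35)&(h[...,1]>110)&(abs(W[...,2]-.087)<.012)];print(len(P),np.percentile(P[:,2],[5,50,75,95]).round(4))
h0=h[...,0];Q=W[(h0>105)&(h0<125)&(h[...,1]>120)&(abs(W[...,2]-.086)<.008)&(W[...,0]<.56)];print('blue top',len(Q),np.percentile(Q[:,2],[50,75,95]).round(4))
E
```

```text
0.40676833425081216 14.99983549118042 [ 0.5215959  -0.27693859  0.05965237]
top z -0.02559356335020402
cap top xy 4411 [2.2 0.7] [17.5 36.3] 0.3
slope xy [ 0.017 -0.032]
5417 [0.0772 0.085  0.0855 0.086 ]
blue top 11556 [0.0831 0.0835 0.0841]
```

>>> step_arm(
  motion=[
    {"dp": [0,0,0.6],"twist": [0,0,0],"hand": -0.4},
    {"dp": [0,0,0.8],"twist": [0,0,0],"hand": -0.4},
    {"dp": [0,0,0.8],"twist": [0,0,0],"hand": -0.1},
    {"dp": [0,0,0.8],"twist": [0,0,0],"hand": 0.05},
    {"dp": [0,0,0.8],"twist": [0,0,0],"hand": 0.1},
  ],
)

```text
clock: 25.12
tool_pos: [0.5216, -0.2769, 0.0589]
eef_rot: [0.652, 0.758, -0.012, -0.009]
contact_force: [0.2, -0.0, -0.6]
opening: 0.548
finger_force: 0.0
```

>>> step_arm(
  motion=[
    {"dp": [0,0,0],"twist": [0,0,0],"hand": 0.15},
    {"dp": [0,0,0],"twist": [0,0,0],"hand": 0.15},
    {"dp": [0,0,-8],"twist": [0,0,0],"hand": 0.15},
    {"dp": [0,0,-25],"twist": [0,0,0],"hand": 0.15},
    {"dp": [0,0,-60],"twist": [0,0,0],"hand": 0.15},
  ],
)

```text
clock: 25.75
tool_pos: [0.5227, -0.2762, 0.1196]
eef_rot: [0.652, 0.758, -0.013, -0.01]
contact_force: [-0.1, 0.3, 0.7]
opening: 0.573
finger_force: 0.0
```

Run:
```python
from ins import *
st=r.get_state();print(st['clock'],st['tool_pos'],st['contact_force'],st['opening'])
s_,T,W=snap('wrist','w7.png');h=hsvof(s_['pixels']);H,S=h[...,0],h[...,1]
P=(W-np.array([.5145,-.218,0]))@R.from_euler('z',-.153).as_matrix().T
for n,m in(('yel',(H>15)&(H<35)&(S>110)),('blue',(H>105)&(H<125)&(S>120))):
    m=m&(P[...,2]>.078)&(P[...,2]<.092)&(abs(P[...,0])<.03)
    k,L,q,cc=cv2.connectedComponentsWithStats(m.astype(np.uint8))
    for i in range(1,k):
        if q[i,4]>150:
            t=P[L==i];t=t[t[:,2]>np.percentile(t[:,2],40)-.002];rect(t,n);print(np.median(t[:,2]))
s_,T,W=snap('side');h=hsvof(s_['pixels']);H,S=h[...,0],h[...,1];P=(W-np.array([.5145,-.218,0]))@R.from_euler('z',-.153).as_matrix().T
q=P[(H>5)&(H<16)&(S>170)&(P[...,0]>.05)&(P[...,0]<.25)&(abs(P[...,1])<.06)];print('tab',len(q),q.mean(0).round(4))
```

```text
25.75 [ 0.52271629 -0.27623348  0.11956986] [-0.05628959  0.28989596  0.70429241] 0.5729762916296783
yel 2359 [ -0.5 -57.2] [36.  16.9] 0.5
0.08447625939242007
blue 2881 [ 0.3 55.2] [35.7 12.6] 0.2
0.08305089042571248
blue 3044 [ 0.3 19. ] [15.5 35.8] 89.8
0.08303661942734451
blue 2616 [  0.2 -18.9] [16.1 35.9] 89.9
0.083051847812298
tab 0 [nan nan nan]<stdin>:12: RuntimeWarning: Mean of empty slice.
  ret = um.true_divide(
```

The cap top is 1.4 mm above the blue ones, at box (-0.5,-57.2), so it stands on the pad and is released. Next I close the lid: up and over it, behind the tab, then push the tab along its arc with closed fingers.

>>> step_arm(
  motion=[
    {"dp": [10,0,-45],"twist": [-0.03,0,0],"hand": -1},
    {"dp": [30,10,-80],"twist": [-0.03,0,0],"hand": -1},
    {"dp": [55,55,-90],"twist": [-0.03,0,0],"hand": -1},
    {"dp": [59,115,-90],"twist": [-0.03,0,0],"hand": -1},
    {"dp": [59,165,-80],"twist": [-0.03,0,0],"hand": -1},
  ],
)

```text
clock: 26.48
tool_pos: [0.6827, -0.1916, 0.1955]
eef_rot: [0.652, 0.758, 0.0, 0.002]
contact_force: [0.9, -0.0, -0.0]
opening: 0.031
finger_force: 0.0
```

```bash
cat > lid.py <<'E'
from ins import *
import sys
st=r.get_state();b=R.from_euler('z',-.153).apply(st['tool_pos']-[.5145,-.218,0])
print(st['clock'],'tip box mm',(b*1000+[0,0,12.5]).round(1),st['contact_force'].round(1),st['opening'],st['q'].round(2))
for a in sys.argv[1:]:
    x,z=map(float,a.split(','));togo(B(x/1e3-.001,-.001,z/1e3-.0125),RI)
E
python3 lid.py 168,180 168,143
python3 - <<'E'
from ins import *
s_,T,W=snap('wrist','w8.png');h=hsvof(s_['pixels']);H,S=h[...,0],h[...,1];P=(W-np.array([.5145,-.218,0]))@R.from_euler('z',-.153).as_matrix().T
q=P[(H>5)&(H<16)&(S>170)&(P[...,0]>.05)&(P[...,0]<.25)&(abs(P[...,1])<.06)];print('tab',len(q),q.mean(0).round(4),q.min(0),q.max(0)) if len(q) else 0
E
```

```text
26.475 tip box mm [170.3   0.5 208. ] [ 0.9 -0.  -0. ] 0.030529521028270327 [ 0.31  0.84 -0.22  1.31  0.19  1.01  0.21]
dp [-1.4 -3.4 28. ] twist [ 0.003  0.003 -0.002]
dp [-1.3 -3.5 65. ] twist [ 0.003  0.003 -0.002]
tab 780 [0.1272 0.0011 0.1505] [ 0.11649353 -0.00935849  0.12932724] [0.13350246 0.009921   0.1568478 ]
```

>>> step_arm(
  motion=[
    {"dp": [-1,-1,35],"twist": [0,0,0],"hand": -1},
    {"dp": [-1,-2,63],"twist": [0,0,0],"hand": -1},
    {"dp": [-1,-18,65],"twist": [0,0,0],"hand": -1},
    {"dp": [-1,-32,63],"twist": [0,0,0],"hand": -1},
    {"dp": [-1,-46,60],"twist": [0,0,0],"hand": -1},
  ],
)

```text
clock: 27.15
tool_pos: [0.6375, -0.2002, 0.1357]
eef_rot: [0.652, 0.758, 0.002, 0.003]
contact_force: [4.6, 0.5, 3.9]
opening: 0.005
finger_force: 2.1
```

```bash
python3 lid.py 104,152 71,164 45,170 29,168
```

```text
27.15 tip box mm [124.3  -1.2 148.2] [4.6 0.5 3.9] 0.00450060421217516 [ 0.34  0.85 -0.21  1.51  0.22  0.8   0.2 ]
dp [  0.1 -21.3  -4. ] twist [ 0.007  0.003 -0.002]
dp [  0.  -54.2 -16.2] twist [ 0.007  0.003 -0.002]
dp [ -0.1 -80.2 -22.4] twist [ 0.007  0.003 -0.002]
dp [ -0.1 -96.2 -20.5] twist [ 0.007  0.003 -0.002]
```

Contact shows about 5 N, so the lid is moving. I follow the arc.

>>> step_arm(
  motion=[
    {"dp": [0,-20,-4],"twist": [0,0,0],"hand": -1},
    {"dp": [0,-38,-10],"twist": [0,0,0],"hand": -1},
    {"dp": [0,-54,-16],"twist": [0,0,0],"hand": -1},
    {"dp": [0,-70,-20],"twist": [0,0,0],"hand": -1},
    {"dp": [0,-83,-22],"twist": [0,0,0],"hand": -1},
  ],
)

```text
clock: 27.78
tool_pos: [0.5526, -0.2134, 0.1565]
eef_rot: [0.652, 0.758, -0.0, 0.002]
contact_force: [2.5, 0.2, 0.5]
opening: 0.005
finger_force: 0.7
```

```bash
python3 lid.py 29,168 8,162 -11,152 -35,140 -58,122
python3 - <<'E'
from ins import *
s_,T,W=snap('wrist','w9.png');h=hsvof(s_['pixels']);H,S=h[...,0],h[...,1];P=(W-np.array([.5145,-.218,0]))@R.from_euler('z',-.153).as_matrix().T
q=P[(H>5)&(H<16)&(S>170)&(P[...,0]>-.1)&(P[...,0]<.25)&(abs(P[...,1])<.06)&(P[...,2]>.06)]
print('tab',len(q),q.mean(0).round(4),q.min(0).round(3),q.max(0).round(3)) if len(q) else 0
E
```

```text
27.775 tip box mm [ 38.4  -1.3 169. ] [2.5 0.2 0.5] 0.005052463536747249 [ 0.41  0.74 -0.21  1.74  0.23  0.69  0.23]
dp [  0.2 -10.4   0.9] twist [ 0.001  0.003 -0.003]
dp [  0.2 -31.4   6.9] twist [ 0.001  0.003 -0.003]
dp [  0.2 -50.4  16.9] twist [ 0.001  0.003 -0.003]
dp [  0.1 -74.4  28.8] twist [ 0.001  0.003 -0.003]
dp [  0.1 -97.4  46.8] twist [ 0.001  0.003 -0.003]
tab 265 [0.0204 0.0026 0.1746] [ 0.018 -0.004  0.173] [0.024 0.009 0.177]
```

>>> step_arm(
  motion=[
    {"dp": [0,-14,1],"twist": [0,0,0],"hand": -1},
    {"dp": [0,-31,7],"twist": [0,0,0],"hand": -1},
    {"dp": [0,-50,17],"twist": [0,0,0],"hand": -1},
    {"dp": [0,-72,29],"twist": [0,0,0],"hand": -1},
    {"dp": [0,-84,37],"twist": [0,0,0],"hand": -1},
  ],
)

```text
clock: 28.45
tool_pos: [0.4685, -0.2262, 0.1185]
eef_rot: [0.652, 0.758, -0.001, 0.001]
contact_force: [0.5, -0.0, 1.3]
opening: 0.003
finger_force: 0.5
```

```bash
python3 lid.py -58,122 -70,95 -76,76 -76,71
```

```text
28.45 tip box mm [-46.7  -1.1 131. ] [ 0.5 -0.   1.3] 0.0026971917007679413 [ 0.47  0.72 -0.18  1.98  0.28  0.47  0.23]
dp [  0.1 -12.3   9. ] twist [-0.001  0.002 -0.004]
dp [  0.1 -24.3  36. ] twist [-0.001  0.002 -0.004]
dp [  0.1 -30.2  55. ] twist [-0.001  0.002 -0.004]
dp [  0.1 -30.2  60. ] twist [-0.001  0.002 -0.004]
```

>>> step_arm(
  motion=[
    {"dp": [0,-13,9],"twist": [0,0,0],"hand": -1},
    {"dp": [0,-19,22],"twist": [0,0,0],"hand": -1},
    {"dp": [0,-25,36],"twist": [0,0,0],"hand": -1},
    {"dp": [0,-29,48],"twist": [0,0,0],"hand": -1},
    {"dp": [0,-30,55],"twist": [0,0,0],"hand": -1},
  ],
)

```text
clock: 29.08
tool_pos: [0.4393, -0.2306, 0.0631]
eef_rot: [0.652, 0.758, -0.001, 0.0]
contact_force: [-0.8, -0.4, 1.2]
opening: 0.005
finger_force: 0.6
```

>>> step_arm(
  motion=[
    {"dp": [0,0,1],"twist": [0,0,0],"hand": -1},
    {"dp": [0,0,2],"twist": [0,0,0],"hand": -1},
    {"dp": [0,0,3],"twist": [0,0,0],"hand": -1},
  ],
)

```text
clock: 29.45
tool_pos: [0.4402, -0.2305, 0.0611]
eef_rot: [0.652, 0.758, -0.001, 0.001]
contact_force: [-1.4, 1.5, 11.1]
opening: 0.007
finger_force: 5.6
```

The force reached 11 N with the tip at z = 74 mm, which is the closed tab height. I back off and check.

>>> step_arm(
  motion=[
    {"dp": [0,0,-15],"twist": [0,0,0],"hand": -1},
    {"dp": [0,-10,-60],"twist": [0,0,0],"hand": -1},
    {"dp": [0,-20,-120],"twist": [0,0,0],"hand": -1},
    {"dp": [-50,-30,-150],"twist": [0,0,0],"hand": -1},
    {"dp": [-100,-30,-170],"twist": [0,0,0],"hand": -1},
  ],
)

```text
clock: 30.08
tool_pos: [0.4252, -0.335, 0.2345]
eef_rot: [0.652, 0.758, -0.001, 0.003]
contact_force: [1.2, -0.0, -1.8]
opening: 0.004
finger_force: 0.0
```

>>> step_arm(
  motion=[
    {"dp": [0,0,0],"twist": [0,0,0],"hand": -1},
    {"dp": [0,0,0],"twist": [0,0,0],"hand": -1},
  ],
)

```text
clock: 30.32
tool_pos: [0.4249, -0.3327, 0.2314]
eef_rot: [0.652, 0.758, -0.001, 0.001]
contact_force: [-0.5, 0.6, 0.4]
opening: 0.008
finger_force: 0.0
```

Run:
```python
from ins import *
st=r.get_state();print(st['clock'],st['tool_pos'])
s_,T,W=snap('wrist','w10.png');h=hsvof(s_['pixels']);H,S=h[...,0],h[...,1];P=(W-np.array([.5145,-.218,0]))@R.from_euler('z',-.153).as_matrix().T
print(find('wrist',T,'cage',4),find('wrist',T,'lid_tab',1))
q=P[(H>5)&(H<16)&(S>170)&(P[...,0]<0)&(P[...,2]>.05)];print('tab',len(q),np.median(q,0).round(4)) if len(q) else 0
m=(H>15)&(H<35)&(S>100)&(P[...,2]>.07)&(P[...,2]<.1);t=P[m];rect(t,'yel') if m.sum()>50 else 0
m=(H>100)&(H<125)&(S>100)&(P[...,2]>.075);t=P[m]
for a,b in((-.06,-.045),(.045,.06)):
    u=t[(t[:,0]>a)&(t[:,0]<b)];print('lid edge',a,len(u),np.median(u[:,2]).round(4) if len(u) else '')
```

```text
30.325 [ 0.42489167 -0.33273438  0.23140201]
[] [(0.85, array([ 0.5124, -0.2308,  0.0881]))]
tab 1241 [-0.0673 -0.0001  0.0729]
lid edge -0.06 1549 0.0915
lid edge 0.045 1400 0.0915
```

View pics/w10.png

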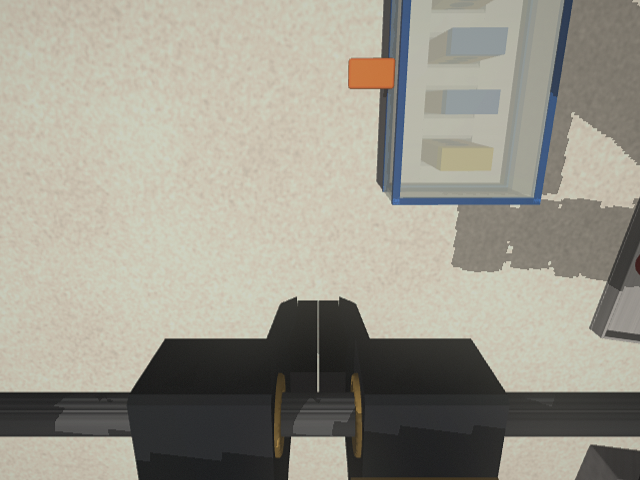

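The lid lies flat, with both edges at 91.5 mm, and the tab at (372,73). The yellow cage at (460,155) stands upright under it, and the robot is clear. I hand in the job.

```bash
python3 -c "
from plant import r
print(r.finish_job())"
```

```text
the job is handed in; nothing more can be done
None
```

The yellow-capped cage stands released on the green pad, the clear lid is fully shut, and the job was handed in about 30 s into the 64 s limit; the hand-in returned no verdict.

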